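# Draw a shelf joint into line with a tapered drift

### The arm

A 7-joint arm with a two-finger parallel gripper is mounted at the origin on the work surface. World frame = base frame: x ahead of the robot, y to its left, z up, the work surface at z = 0. Lengths are in m, angles in rad, forces in N, time in s.
With the tool pointing down it reaches from about 0.425 to 0.925 m from the base axis. Payload 6.8 kg.
Tool frame: the origin (TCP) lies on the centre line of the jaws, within the pads' length; the fingertips stand 17 mm ahead of it and the grasp point (between the pads) lies 2 mm behind it (nose_length is the distance from the TCP to the fingertips, in m); z points along the fingers, x is the direction in which the jaws open and shut, and the axes are right-handed (so a half turn about z gives the same grasp; the last joint's range is limited). The gripper opens to 85 mm and grips with 20 to 120 N. Pads are 22 mm wide; open, the fingers measure 114 mm over their backs; the gripper's body (76 mm by 85 mm) begins 54 mm behind the grasp point. The pads swing forward as they close: fully open they stand 13 mm farther back than shut.
Start: joints at [1.209, 0.477, 0.022, 1.555, -0.011, 1.109, -0.083], TCP at [0.169, -0.653, 0.214] pointing down, gripper open.
Joint ranges: [-2.96, 2.96], [-0.34, 2.1], [-1.41, 1.46], [0.24, 2.44], [-1.37, 4.51], [0.17, 1.92], [-2.96, 2.96]. Speed limits (rad/s): [2.39, 2.39, 3.14, 3.14, 3.14, 3.14, 3.14].

### API

Orientations are given as a unit quaternion [w, x, y, z].
In Python, from station import * gives the robot as it stands.
- The arm moves only by the tool send_rows, never from a script. Its argument "commands" is a list of rows, each an object with "translation": the shift along the tool's x, y, z in m, a list of three; "rot": the turn, a rotation vector about the tool's x, y, z in degrees, a list of three; "grip": the finger opening in m, from 0 to 0.0854. In form: [{"translation": [tx, ty, tz], "rot": [rx, ry, rz], "grip": grip}, ...]. A call has exactly 5 rows; each row shifts and turns the commanded pose from where the row before left it, along the tool's axes as they then stand; what a row does not reach is not made up. A row lasts 1/12 s, in which the tool goes at most 41.7 mm and 7.16 degrees, less where a joint would pass 70% of its speed; a pose out of reach is approached as far as the arm can. A call with a gripper value outside its range is refused whole. The fingers move at their own pace and stop on an object; "force" is the grip in N (left out, the last holds). Time passes only in rows, so rows that do not move let the fingers close, or fill a call up. It gives the time, the measured TCP pose, the force and the opening at its end, in the units of the state.
- get_obs(): the state, without advancing time (a new reading comes with each control period).
- read_camera(name): name is "side" or "top"; returns a dict with "pixels" (420x560x3 uint8, red, green, blue), "depth" (420x560 float32, m along the optical axis (not along the pixel's ray), 0 where there is no reading), "mtx" (3x3 intrinsics, pixels), "extrinsics" (4x4, takes a point from camera to world coordinates). Camera axes: x right, y up, looking along -z (the intrinsics and any distortion apply to the point x, -y, -z); pixel columns grow to the right and rows downward; lengths in m; the calibration is good to about 2 mm. A picture is of the moment at which its call begins.
- hand_in(): hands the job in, once; it reports no verdict.
The state is a dict: "t": time; "q": joint angles; "joint_vel": joint speeds; "joint_torque": joint torques, N m; "eef_pos": TCP position; "tool_rot": TCP orientation; "contact_force": force on the tool from outside, world axes, zero at the start; "torque": the same for the moment, N m; "gripper_width": opening from 0.0 (shut) to 1.0 (fully open).
Only numpy, scipy, OpenCV 4.12 (cv2) and the standard library are available. Lean on these libraries where they do the work, as an engineer would, in place of code of your own. Each camera call takes 0.05 s, during which the arm holds its last target.

### The job

Join the white shelf frame: push the loose rail all the way in against its end stop, then take the tapered drift from the rack, start its nose in the rail's hole and the offset hole of the sprung steel shoe below, and let go of it there as soon as its nose is caught in both. Then press down on its head until its collar sits flush on the rail, so that it draws the shoe into line. Leave the straight pin in the rack and everything else on the table where it is.

Things in the scene. Friction and masses are not known exactly. Their poses are not given: they have to be found in the camera images.
- frame: Fixed joint frame: two brown sill boards 130 mm wide, 22 mm high (y -90 to -30 and +30 to +180), white guide cheeks (115 mm high, outer faces 54 mm from the rail's centre line), dark steel end stop. Origin: on the table, on the vertical axis of the rail's hole when the rail is home. z up; -y is the way the rail is pushed home; x is across the rail; the shoe is sprung out of line towards +x.
- rail (a joint): Travel of the white timber rail in its guide: 0 = fully out, 0.090 m = fully home against the end stop; it grows as the rail is pushed along the frame's -y. About 2 N of friction; stays where it is left. It starts 55 to 90 mm short of home.
- rail_end (a point): Centre of the rail's outer end face, the flat face to push on: 60 mm wide, 36 mm high, from 91 to 127 mm above the table. It looks along the frame's +y. The rail is 170 mm long. Its axes are the frame's.
- rail_hole (a point): Centre of the mouth of the upright hole in the rail, in the rail's top face, 127 mm above the table, 135 mm from its outer end. Hole 25 mm in diameter, 36 mm deep, right through, with a 2 mm bevel. Under it is a 24 mm air gap, then the shoe. Its axes are the frame's.
- shoe (a joint): Sideways offset of the dark steel shoe plate under the rail, along the frame's x: 0 = its hole in line with that of the rail at home. A spring (1300 N/m, relaxed at 0.0075 m) and 3 N of friction hold it out of line, 0.0065 to 0.0085 m at the start; pushed straight by hand it springs back. The drift pressed through brings it to within 3 mm of 0.
- shoe_hole (a point): Centre of the mouth of the hole in the shoe, in its top face, 67 mm above the table. Hole 25 mm in diameter, plate 12 mm thick; 55 mm of free air below it, down to the table.
- rack: Open brown wooden rack, fixed: 170 (x) x 70 (y) x 145 mm high, with two holes 27.5 mm in diameter in its top board, 40 mm either side of its middle along x. Drift and pin hang in them by their collars, either way round. Origin: centre of its underside.
- drift: Tapered metal drift, loose, 167 mm long, alloy, about 0.2 kg, hanging nose down. From its origin (tip of the nose, 5 mm diameter) it tapers out to 21 mm at 42 mm and to a straight 24 mm shank at 56 mm; collar 40 mm in diameter from 123 to 129 mm; then a ROUND flat-topped head 28 mm in diameter up to 167 mm, to grip by. z: nose to head. Going home it needs up to about 20 N on its head.
- drift_collar (a point): Centre of the underside of the drift's collar, 123 mm above its nose tip; meets point rail_hole when the drift is home. The nose is caught in the shoe when this point is 30 to 60 mm above the rail's top: let go there it settles to 30 to 40 mm and stands, its shank guided in the rail.
- pin: Straight blunt metal pin, loose, same length and collar as the drift but 24 mm thick all the way down and with a SQUARE head, 28 x 28 mm: not the one to use. Origin: centre of its lower end; z points to its head.
- jar_a: Bystander: preserve jar 72 mm in diameter, 115 mm high, in front of the joint. Origin: centre of its base.
- jar_b: Bystander: preserve jar 84 mm in diameter, 140 mm high. Origin: centre of its base.
- jar_c: Bystander: preserve jar 80 mm in diameter, 125 mm high. Origin: centre of its base.
- tin: Bystander: tin can 74 mm in diameter, 110 mm high. Origin: centre of its base.
- mallet: Bystander: hammer about 260 mm long, lying. Origin: underside, at its middle.
- spanner: Bystander: spanner 190 mm long, lying. Origin: underside, at its middle.
- batten: Bystander: white batten 200 x 45 x 22 mm, lying. Origin: centre of its underside.

How it is judged:
On the way, in this order (a step that is already met when the one before it is completed fails the run):
1. the rail is pushed fully home (within 4 mm of its stop) while the drift is not yet in it (value of joint rail above 0.086 m and horizontal distance between drift and rail_hole above 0.05 m), for 0.2 s.
2. the drift stands by itself, let go, with its nose in both holes and its collar still at least 25 mm above the rail (z of drift in the frame of rail_hole between -0.098 and -0.058 m and horizontal distance between drift and rail_hole below 0.008 m and contact force between the fingers and drift below 0.1 N), for 0.2 s.
At the end, for the whole second after the job is handed in: The rail is within 4 mm of its stop, the shoe within 4 mm of in line, the drift upright (within 0.06 rad), at rest, its collar down on the rail (the middle of the collar's underside within 4 mm of the middle of the rail's hole mouth) (value of joint rail above 0.086 m and value of joint shoe between -0.004 and 0.004 m and distance between drift_collar and rail_hole below 0.004 m and angle between drift's own z axis and vertical below 0.06 rad and linear speed of drift below 0.01 m/s); the robot touches nothing.
It fails at once if the straight pin is moved more than 25 mm (distance of pin from where it was at the start of the episode above 0.025 m).
It fails at once if another thing on the table is moved more than 30 mm (distance of any of jar_a, jar_b, jar_c, tin, mallet, spanner, batten from where it was at the start of the episode above 0.03 m).
It fails at once if a jar or the tin is tipped (angle between any of jar_a, jar_b, jar_c, tin's own z axis and vertical above 0.4 rad).
It also fails if it takes over 64 s, if anything falls off the work surface, if the arm or the gripper's body presses on something with over 40 N, if the wrist force passes 120 N, or if a joint passes its speed limit or range.

## Working session

There is one attempt and no reset: what is moved stays moved. The work goes in short steps, Python scripts to look and compute and a tool call to move; the robot and the scene stay as the last step left them, time stands still between calls to the robot, and variables do not carry over. Pictures are saved under pics/ and viewed, and the job is handed in when it is done.

Besides the shell and the picture viewer there is one more tool, called after "Call:" by a JSON object that holds its "api" and its "payload", one argument or row to a line. send_rows: Moves the arm, as the interface text tells. Its arguments: {"type":"object","properties":{"commands":{"type":"array","items":{"type":"object","properties":{"translation":{"type":"array","items":{"type":"number"}},"rot":{"type":"array","items":{"type":"number"}},"grip":{"type":"number"}}}},"force":{"type":"number"}},"required":["commands"]}

```bash
mkdir -p pics; ls; cat > h.py <<'E'
from station import *
import numpy as np, cv2
def grab(n,tag):
    c=read_camera(n); np.savez(f'{tag}_{n}.npz',**c)
    cv2.imwrite(f'pics/{tag}_{n}.png',c['pixels'][:,:,::-1]); return c
def cloud(c):
    K=c['mtx'];d=c['depth'];h,w=d.shape
    u,v=np.meshgrid(np.arange(w),np.arange(h))
    x=(u-K[0,2])/K[0,0]*d; y=(v-K[1,2])/K[1,1]*d
    P=np.stack([x,-y,-d,np.ones_like(d)],-1)
    return (P@c['extrinsics'].T)[...,:3]
def ray(c,u,v,z):
    K=c['mtx'];E=c['extrinsics']
    d=E[:3,:3]@np.array([(u-K[0,2])/K[0,0],-(v-K[1,2])/K[1,1],-1]);o=E[:3,3]
    return o+d*(z-o[2])/d[2]
E
python3 - <<'E'
from h import *
for n in ('side','top'):
    c=grab(n,'a'); print(c['mtx'],c['extrinsics'],c.keys())
print(get_obs())
E
```

```text
pics
[[384.14208445   0.         279.48578032]
 [  0.         384.14208445 206.66511106]
 [  0.           0.           1.        ]] [[ 0.99698036  0.04451439 -0.06362883  0.50311512]
 [-0.07764486  0.58407661 -0.80797636 -0.83112792]
 [ 0.00119753  0.81047701  0.58576922  0.67689372]
 [ 0.          0.          0.          1.        ]] dict_keys(['pixels', 'depth', 'mtx', 'extrinsics'])
[[526.93313259   0.         279.20487276]
 [  0.         526.93313259 205.77037792]
 [  0.           0.           1.        ]] [[ 0.01022011  0.98743505 -0.15769452  0.35611292]
 [-0.99965255  0.01392108  0.02238255  0.00452303]
 [ 0.0242966   0.15741098  0.98723425  1.52815089]
 [ 0.          0.          0.          1.        ]] dict_keys(['pixels', 'depth', 'mtx', 'extrinsics'])
{'t': 0.1, 'q': array([ 1.2089167 ,  0.47772678,  0.02236338,  1.55636524, -0.01147563,
        1.10930804, -0.08308971]), 'joint_vel': array([ 0.00092394, -0.00167906,  0.00076932, -0.00149546, -0.00198027,
        0.00196948,  0.00014912]), 'joint_torque': array([ 5.23965951e-03, -5.97752595e+01,  1.61414355e+00, -2.81948644e+01,
        1.28354720e-02,  4.99821705e-03,  5.32488673e-05]), 'eef_pos': array([ 0.16929073, -0.65283376,  0.21281177]), 'tool_rot': array([-4.50685428e-04,  7.90912559e-01, -6.11928606e-01, -7.08256187e-04]), 'contact_force': array([ 0.34059652, -0.28529495, -0.93504221]), 'torque': array([-0.00487424, -0.01392234,  0.01445725]), 'gripper_width': 0.9992187166813394}
```

View pics/a_side.png

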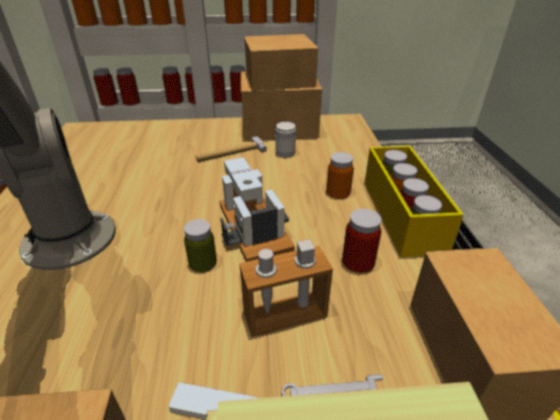

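View pics/a_top.png

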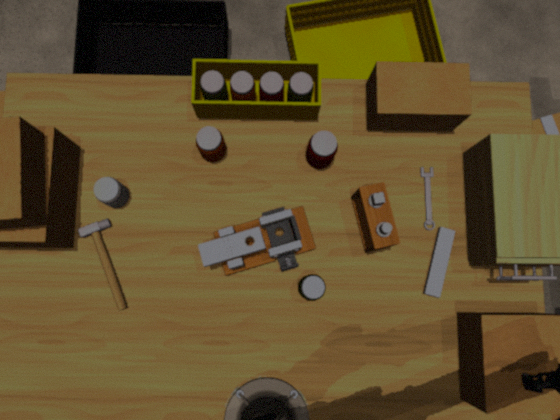

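The side view shows the rack at (285,290), with the round head on the left at (266,262) and the square head on the right at (306,252). The frame is at (255,215). In the top view the rail's outer end is at (200,252), the rail hole at about (249,240), and the rack heads at (385,229) round and (378,199) square.

```bash
python3 - <<'E'
from h import *
t=np.load('a_top.npz');s=np.load('a_side.npz')
a=cv2.resize(t['pixels'][170:310,180:420,::-1],None,fx=3.3,fy=3.3,interpolation=cv2.INTER_CUBIC)
cv2.imwrite('pics/b_top.png',a)
b=cv2.resize(s['pixels'][140:340,170:350,::-1],None,fx=3,fy=3,interpolation=cv2.INTER_CUBIC)
cv2.imwrite('pics/b_side.png',b)
P=cloud(t)
for u,v in [(385,229),(378,199),(249,240),(203,252),(230,246),(262,235),(312,287),(322,140),(280,225)]: print((u,v),P[v,u].round(4))
E
```

```text
(385, 229) [ 0.5141 -0.2995  0.1835]
(378, 199) [ 0.5909 -0.2811  0.1918]
(249, 240) [0.496  0.0557 0.025 ]
(203, 252) [0.4534 0.1736 0.1241]
(230, 246) [0.4702 0.1026 0.1234]
(262, 235) [0.5115 0.0189 0.0186]
(312, 287) [ 0.3647 -0.1169  0.1143]
(322, 140) [ 0.7606 -0.1417  0.142 ]
(280, 225) [ 0.5352 -0.0314  0.0667]
```

View pics/b_top.png

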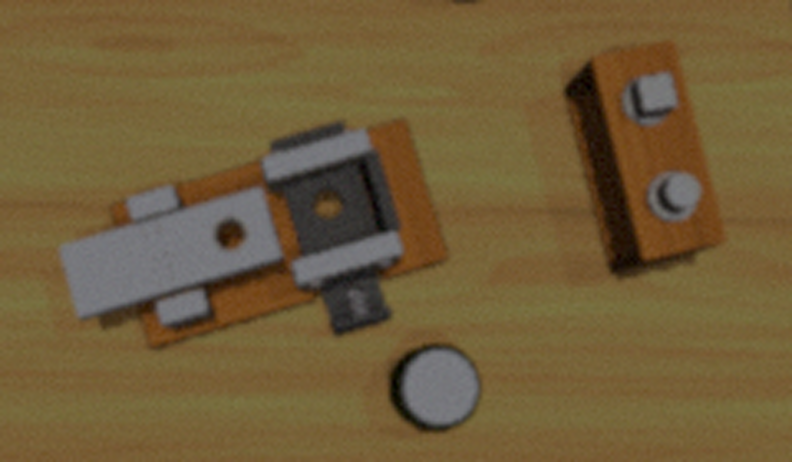

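View pics/b_side.png

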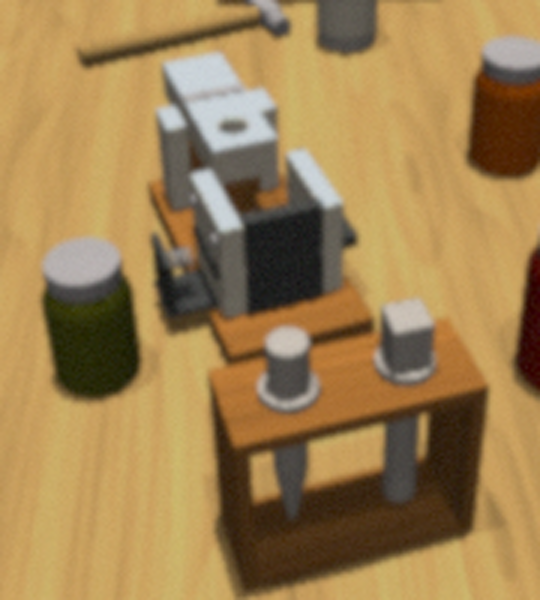

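```bash
python3 - <<'E'
from h import *
from scipy import ndimage
t=np.load('a_top.npz');P=cloud(t);px=t['pixels'].astype(int)
K=t['mtx']
def R(pts,z): return np.array([ray(t,u,v,z) for u,v in pts])
# rail top
white=(px.min(2)>95)&(px.max(2)-px.min(2)<40)
roi=np.zeros(white.shape,bool); roi[215:275,190:275]=1
m=white&roi&(abs(P[...,2]-.125)<.009)
m=m.astype(np.uint8)
n,l,st,ce=cv2.connectedComponentsWithStats(m); print(st[1:],ce[1:])
k=1+st[1:,4].argmax(); v,u=np.nonzero(l==k)
W=R(zip(u,v),.127)[:,:2].astype(np.float32)
print('rail rect',cv2.minAreaRect(W*1000))
cnt,_=cv2.findContours((l==k).astype(np.uint8),cv2.RETR_CCOMP,cv2.CHAIN_APPROX_NONE)
for c in cnt:
    if len(c)>8 : print(len(c), c[:,0].mean(0), cv2.contourArea(c), ray(t,*c[:,0].mean(0),.127))
hole=ndimage.binary_fill_holes(l==k)&~(l==k); hl,hn=ndimage.label(hole)
for i in range(1,hn+1):
    vv,uu=np.nonzero(hl==i)
    if len(vv)>5: print('hole',len(vv),ray(t,uu.mean(),vv.mean(),.127))
# heads
for name,(u0,v0),z in (('drift',(386,229),.189),('pin',(379,199),.189)):
    m=(P[...,2]>.172)&(P[...,2]<.2); r=np.zeros_like(m); r[v0-15:v0+15,u0-15:u0+15]=1; m&=r
    vv,uu=np.nonzero(m); print(name,m.sum(),uu.mean(),vv.mean(),ray(t,uu.mean(),vv.mean(),z),np.ptp(R(zip(uu,vv),z),axis=0))
# rack top
br=(px[...,0]-px[...,2]>50)&(abs(P[...,2]-.143)<.009); r=np.zeros_like(br); r[175:260,345:405]=1
m=(br&r).astype(np.uint8); m=cv2.morphologyEx(m,cv2.MORPH_CLOSE,np.ones((9,9)))
n,l,st,ce=cv2.connectedComponentsWithStats(m); k=1+st[1:,4].argmax(); v,u=np.nonzero(l==k)
print('rack',cv2.minAreaRect(R(zip(u,v),.145)[:,:2].astype(np.float32)*1000))
# cheeks near stop
m=(white&(abs(P[...,2]-.113)<.007)); r=np.zeros_like(m); r[195:275,240:310]=1; m&=r
n,l,st,ce=cv2.connectedComponentsWithStats(m.astype(np.uint8))
for i in range(1,n):
    if st[i,4]>25:
        v,u=np.nonzero(l==i); print('cheek',st[i,4],cv2.minAreaRect(R(zip(u,v),.115)[:,:2].astype(np.float32)*1000))
E
```

```text
[[ 269  215    1    2    2]
 [ 262  217    1    1    1]
 [ 271  216    3    4    7]
 [ 260  218   10    4   13]
 [ 260  221    3    3    5]
 [ 263  222    2    2    3]
 [ 225  227    6    5   13]
 [ 198  227   67   39 1312]
 [ 232  229    1    2    2]
 [ 219  230    4    2    5]
 [ 224  231    5    4    9]
 [ 219  233    1    1    1]
 [ 220  233    4    3    5]
 [ 270  249    1    1    1]
 [ 273  249    2    2    3]
 [ 271  251    1    1    1]
 [ 272  253    1    1    1]
 [ 274  252    1    1    1]
 [ 271  255    1    1    1]
 [ 236  259    2    3    3]
 [ 238  258    3    2    4]
 [ 228  261    1    1    1]
 [ 231  261    2    2    2]
 [ 234  260    1    1    1]
 [ 238  261    5    4    8]
 [ 228  263    5    5   10]
 [ 235  263    2    3    3]
 [ 234  266    1    1    1]] [[269.         215.5       ]
 [262.         217.        ]
 [271.57142857 217.85714286]
 [264.92307692 219.38461538]
 [261.         221.6       ]
 [263.66666667 222.66666667]
 [228.15384615 228.46153846]
 [229.88490854 246.19359756]
 [232.         229.5       ]
 [220.6        230.4       ]
 [225.77777778 232.444444
[... 674 characters left out ...]
27     ]
31 [249.29032258 240.38709677] 96.5 [0.48549742 0.05144651 0.127     ]
hole 82 [0.48516467 0.051369   0.127     ]
drift 105 386.22857142857146 227.26666666666668 [ 0.51795046 -0.30155954  0.189     ] [2.85547998e-02 2.86435210e-02 4.44089210e-16]
pin 134 378.46268656716416 197.7089552238806 [ 0.59481214 -0.28301111  0.189     ] [0.03189025 0.03361251 0.        ]
rack ((557.26953125, -293.1581726074219), (170.1267547607422, 72.54751586914062), 13.779546737670898)
cheek 204 ((552.9446411132812, -17.67583465576172), (18.235515594482422, 87.51822662353516), 17.197147369384766)
cheek 220 ((469.1740417480469, -44.15296936035156), (18.709335327148438, 87.73504638671875), 17.57215118408203)
```

```bash
cat >> h.py <<'E'
def yaw(q):
    w,x,y,z=q; return np.degrees(np.arctan2(2*(x*y+w*z),1-2*(y*y+z*z)))
def tilt(q):
    w,x,y,z=q; return np.array([2*(x*z+w*y),2*(y*z-w*x),1-2*(x*x+y*y)])
def st():
    o=get_obs(); print('t',round(o['t'],2),'p',o['eef_pos'].round(4),'yaw',round(yaw(o['tool_rot']),2),'zt',tilt(o['tool_rot']).round(4),'F',o['contact_force'].round(1),'g',round(o['gripper_width'],3)); return o
def rel(pos,y,tx,ty,tz):
    'tool-axis shift from pos at yaw y to the world target'
    a=np.radians(y);d=np.array([tx,ty,tz])-pos
    print('tool shift mm',(1e3*np.array([d[0]*np.cos(a)+d[1]*np.sin(a),d[0]*np.sin(a)-d[1]*np.cos(a),-d[2]])).round(1))
E
python3 - <<'E'
from h import *
t=np.load('a_top.npz');P=cloud(t)
m=(P[...,0]>.1)&(P[...,0]<.65)&(P[...,1]>-.85)&(P[...,1]<.35)
for y in np.arange(-.85,.35,.08):
    print(round(y,2),[round(float(P[...,2][m&(abs(P[...,1]-y-.04)<.04)&(abs(P[...,0]-x-.04)<.04)].max(initial=0)),2) for x in np.arange(.1,.65,.08)])
o=st(); print(o['q'].round(3))
print('shoe hole',ray(t,280,232.7,.067))
E
```

```text
-0.85 [0.0, 0.0, 0.08, 0.01, 0.1, 0.0, 0.0]
-0.77 [0.19, 0.25, 0.19, 0.17, 0.21, 0.21, 0.21]
-0.69 [0.39, 0.39, 0.19, 0.17, 0.21, 0.21, 0.21]
-0.61 [0.35, 0.19, 0.19, 0.01, 0.21, 0.21, 0.21]
-0.53 [0.64, 0.01, 0.01, 0.03, 0.03, 0.03, 0.02]
-0.45 [0.01, 0.01, 0.01, 0.02, 0.01, 0.01, 0.01]
-0.37 [0.01, 0.01, 0.01, 0.01, 0.15, 0.2, 0.19]
-0.29 [0.01, 0.01, 0.01, 0.01, 0.15, 0.19, 0.19]
-0.21 [0.01, 0.01, 0.11, 0.12, 0.03, 0.01, 0.01]
-0.13 [0.02, 0.01, 0.12, 0.12, 0.12, 0.13, 0.03]
-0.05 [0.02, 0.01, 0.01, 1.53, 0.13, 0.13, 0.07]
0.03 [0.02, 0.01, 0.01, 0.12, 0.14, 0.13, 0.01]
0.11 [0.01, 0.01, 0.01, 0.13, 0.14, 0.12, 0.01]
0.19 [0.01, 0.01, 0.01, 0.01, 0.01, 0.01, 0.01]
0.27 [0.01, 0.01, 0.01, 0.01, 0.01, 0.01, 0.01]
t 0.1 p [ 0.1693 -0.6528  0.2128] yaw -75.46 zt [-6.0e-04  1.6e-03 -1.0e+00] F [ 0.3 -0.3 -0.9] g 0.999
[ 1.209  0.478  0.022  1.556 -0.011  1.109 -0.083]
shoe hole [ 0.51356426 -0.03159672  0.067     ]
```

Call:
{"api": "send_rows", "payload": {
  "commands": [
    {"translation": [0,0,-0.035],"rot": [0,0,0],"grip": 0.0},
    {"translation": [0,0,-0.035],"rot": [0,0,0],"grip": 0.0},
    {"translation": [0,0,-0.035],"rot": [0,0,0],"grip": 0.0},
    {"translation": [0.02,0,-0.02],"rot": [0,0,0],"grip": 0.0},
    {"translation": [0.02,0,-0.01],"rot": [0,0,0],"grip": 0.0}
  ],
  "force": 40
}}

```text
t: 0.52
eef_pos: [0.1797, -0.6933, 0.3537]
tool_rot: [0.002, 0.791, -0.612, 0.003]
contact_force: [-0.8, -1.0, 0.2]
gripper_width: 0.298
```

```bash
python3 - <<'E'
from h import *
o=st(); rel(o['eef_pos'],-75.5,.5,-.3,.34)
E
```

```text
t 0.52 p [ 0.1797 -0.6933  0.3537] yaw -75.47 zt [ 0.002  -0.0057 -1.    ] F [-0.8 -1.   0.2] g 0.298
tool shift mm [-300.5 -408.5   13.7]
```

Call:
{"api": "send_rows", "payload": {
  "commands": [
    {"translation": [-0.012,-0.036,0],"rot": [0,0,-4],"grip": 0.0},
    {"translation": [-0.012,-0.036,0],"rot": [0,0,-4],"grip": 0.0},
    {"translation": [-0.012,-0.036,0],"rot": [0,0,-4],"grip": 0.0},
    {"translation": [-0.012,-0.036,0],"rot": [0,0,-4],"grip": 0.0},
    {"translation": [-0.012,-0.036,0],"rot": [0,0,-4],"grip": 0.0}
  ]
}}

```text
t: 0.93
eef_pos: [0.3236, -0.5667, 0.3479]
tool_rot: [-0.0, 0.886, -0.464, -0.0]
contact_force: [0.7, -0.1, -0.0]
gripper_width: 0.004
```

Call:
{"api": "send_rows", "payload": {
  "commands": [
    {"translation": [-0.012,-0.036,0],"rot": [0,0,-4],"grip": 0.0},
    {"translation": [-0.012,-0.036,0],"rot": [0,0,-4],"grip": 0.0},
    {"translation": [-0.012,-0.036,0],"rot": [0,0,-4],"grip": 0.0},
    {"translation": [-0.012,-0.036,0],"rot": [0,0,-4],"grip": 0.0},
    {"translation": [-0.012,-0.036,0],"rot": [0,0,-4],"grip": 0.0}
  ]
}}

```text
t: 1.35
eef_pos: [0.4145, -0.4012, 0.3481]
tool_rot: [-0.0, 0.953, -0.303, -0.0]
contact_force: [0.5, -0.4, -0.1]
gripper_width: -0.003
```

Call:
{"api": "send_rows", "payload": {
  "commands": [
    {"translation": [-0.01,-0.036,0],"rot": [0,0,-4],"grip": 0.0},
    {"translation": [-0.01,-0.036,0],"rot": [0,0,-4],"grip": 0.0},
    {"translation": [-0.01,-0.036,0],"rot": [0,0,-4],"grip": 0.0},
    {"translation": [-0.01,-0.036,0],"rot": [0,0,-4],"grip": 0.0},
    {"translation": [-0.01,-0.036,0],"rot": [0,0,-4],"grip": 0.0}
  ]
}}

```text
t: 1.77
eef_pos: [0.4522, -0.2192, 0.3483]
tool_rot: [-0.0, 0.991, -0.133, -0.0]
contact_force: [1.1, 0.2, 0.2]
gripper_width: 0.001
```

```bash
python3 - <<'E'
from h import *
o=st(); print(o['q'].round(2))
a=np.radians(17.4);yf=np.array([-np.sin(a),np.cos(a)]); e=np.array([.4707,.0991])+.085*yf; t=e+.045*yf;print(e,t)
rel(o['eef_pos'],yaw(o['tool_rot']),*t,.30)
E
```

```text
t 1.77 p [ 0.4522 -0.2192  0.3483] yaw -15.23 zt [-5.e-04  3.e-04 -1.e+00] F [1.1 0.2 0.2] g 0.001
[ 0.69  0.11 -0.4   1.75  0.04  1.29  0.02]
[0.44528153 0.18021043] [0.4318247  0.22315124]
tool shift mm [-135.9 -421.5   48.3]
```

Call:
{"api": "send_rows", "payload": {
  "commands": [
    {"translation": [0,-0.037,0],"rot": [0,0,-2.7],"grip": 0.0},
    {"translation": [0,-0.037,0],"rot": [0,0,-2.7],"grip": 0.0},
    {"translation": [0,-0.037,0],"rot": [0,0,-2.7],"grip": 0.0},
    {"translation": [0,-0.037,0],"rot": [0,0,-2.7],"grip": 0.0},
    {"translation": [0,-0.037,0],"rot": [0,0,-2.7],"grip": 0.0}
  ]
}}

```text
t: 2.18
eef_pos: [0.4842, -0.0378, 0.3485]
tool_rot: [0.0, 1.0, -0.016, -0.0]
contact_force: [0.8, -0.2, 0.5]
gripper_width: -0.0
```

Call:
{"api": "send_rows", "payload": {
  "commands": [
    {"translation": [0,-0.037,0],"rot": [0,0,-2.7],"grip": 0.0},
    {"translation": [0,-0.037,0],"rot": [0,0,-2.7],"grip": 0.0},
    {"translation": [0,-0.037,0],"rot": [0,0,-2.7],"grip": 0.0},
    {"translation": [0,-0.037,0],"rot": [0,0,-2.7],"grip": 0.0},
    {"translation": [0,-0.037,0],"rot": [0,0,-2.7],"grip": 0.0}
  ]
}}

```text
t: 2.6
eef_pos: [0.4728, 0.1462, 0.3485]
tool_rot: [0.0, 0.995, 0.102, -0.0]
contact_force: [0.3, -0.0, 1.2]
gripper_width: -0.001
```

Call:
{"api": "send_rows", "payload": {
  "commands": [
    {"translation": [0,-0.037,0],"rot": [0,0,-2.7],"grip": 0.0},
    {"translation": [0,-0.037,0],"rot": [0,0,-2.7],"grip": 0.0},
    {"translation": [0,0,0],"rot": [0,0,0],"grip": 0.0},
    {"translation": [0,0,0],"rot": [0,0,0],"grip": 0.0},
    {"translation": [0,0,0],"rot": [0,0,0],"grip": 0.0}
  ]
}}

```text
t: 3.02
eef_pos: [0.4568, 0.2162, 0.3483]
tool_rot: [0.0, 0.989, 0.147, -0.0]
contact_force: [-0.2, -0.7, 0.0]
gripper_width: 0.001
```

```bash
python3 - <<'E'
from h import *
o=st(); 
a=np.radians(17.4);yf=np.array([-np.sin(a),np.cos(a)]); e=np.array([.4707,.0991])+.085*yf; t=e+.035*yf
rel(o['eef_pos'],yaw(o['tool_rot']),*t,.115)
E
```

```text
t 3.02 p [0.4568 0.2162 0.3483] yaw 16.92 zt [-5.e-04 -8.e-04 -1.e+00] F [-0.2 -0.7  0. ] g 0.001
tool shift mm [-21.8  -4.  233.3]
```

Call:
{"api": "send_rows", "payload": {
  "commands": [
    {"translation": [-0.011,-0.004,0.035],"rot": [0,0,-0.5],"grip": 0.0},
    {"translation": [-0.011,0,0.035],"rot": [0,0,0],"grip": 0.0},
    {"translation": [0,0,0.035],"rot": [0,0,0],"grip": 0.0},
    {"translation": [0,0,0.035],"rot": [0,0,0],"grip": 0.0},
    {"translation": [0,0,0.035],"rot": [0,0,0],"grip": 0.0}
  ]
}}

```text
t: 3.43
eef_pos: [0.4352, 0.2118, 0.1722]
tool_rot: [0.001, 0.989, 0.15, 0.0]
contact_force: [1.1, -0.5, -0.0]
gripper_width: 0.0
```

Call:
{"api": "send_rows", "payload": {
  "commands": [
    {"translation": [0,0,0.035],"rot": [0,0,0],"grip": 0.0},
    {"translation": [0,0,0.024],"rot": [0,0,0],"grip": 0.0},
    {"translation": [0,0,0],"rot": [0,0,0],"grip": 0.0},
    {"translation": [0,0,0],"rot": [0,0,0],"grip": 0.0},
    {"translation": [0,0,0],"rot": [0,0,0],"grip": 0.0}
  ]
}}

```text
t: 3.85
eef_pos: [0.4359, 0.214, 0.116]
tool_rot: [-0.0, 0.989, 0.151, 0.001]
contact_force: [0.2, -0.4, 1.1]
gripper_width: 0.0
```

```bash
python3 - <<'E'
from h import *
o=st(); c=grab('top','c')
a=np.radians(17.4);xf=np.array([np.cos(a),np.sin(a)]);yf=np.array([-np.sin(a),np.cos(a)])
e=np.array([.4707,.0991])+.085*yf; d=o['eef_pos'][:2]-e; print(d@xf,d@yf)
cv2.imwrite('pics/c2.png',cv2.resize(c['pixels'][190:310,150:330,::-1],None,fx=4,fy=4))
E
```

```text
t 3.85 p [0.4359 0.214  0.116 ] yaw 17.35 zt [ 1.6e-03  6.0e-04 -1.0e+00] F [ 0.2 -0.4  1.1] g 0.0
0.0011142995445151634 0.035039837979770845
```

View pics/c2.png

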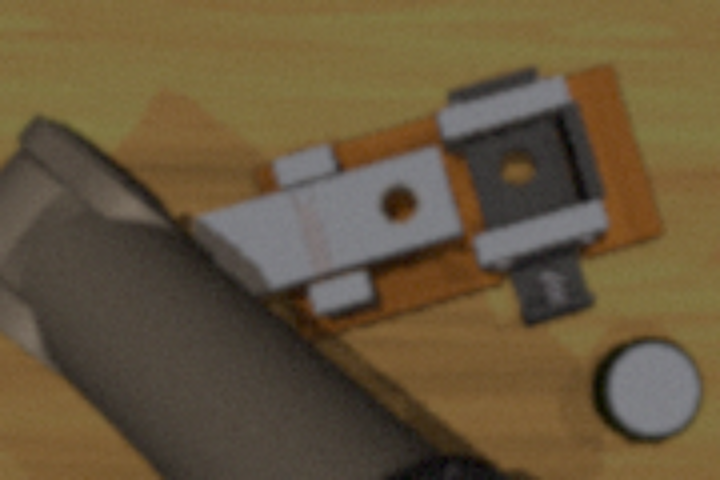

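Call:
{"api": "send_rows", "payload": {
  "commands": [
    {"translation": [0,0.015,0],"rot": [0,0,0],"grip": 0.0},
    {"translation": [0,0.015,0],"rot": [0,0,0],"grip": 0.0},
    {"translation": [0,0.015,0],"rot": [0,0,0],"grip": 0.0},
    {"translation": [0,0.015,0],"rot": [0,0,0],"grip": 0.0},
    {"translation": [0,0.01,0],"rot": [0,0,0],"grip": 0.0}
  ]
}}

```text
t: 4.32
eef_pos: [0.4574, 0.146, 0.1165]
tool_rot: [0.0, 0.989, 0.151, 0.002]
contact_force: [0.8, -0.8, 0.3]
gripper_width: 0.004
```

```bash
python3 - <<'E'
from h import *
o=st(); c=grab('top','d')
print('shoe', [ray(c,u,v,.067) for u,v in [(278.9,231.6)]])
a=np.radians(17.4);xf=np.array([np.cos(a),np.sin(a)]);yf=np.array([-np.sin(a),np.cos(a)])
e=np.array([.4707,.0991])+.085*yf; d=o['eef_pos'][:2]-e; print(d@xf,d@yf)
cv2.imwrite('pics/d2.png',cv2.resize(c['pixels'][190:310,150:330,::-1],None,fx=4,fy=4))
E
```

```text
t 4.32 p [0.4574 0.146  0.1165] yaw 17.33 zt [ 3.5e-03 -1.0e-04 -1.0e+00] F [ 0.8 -0.8  0.3] g 0.004
shoe [array([ 0.51660405, -0.02849953,  0.067     ])]
0.0013269809245265005 -0.03625301360182794
```

View pics/d2.png

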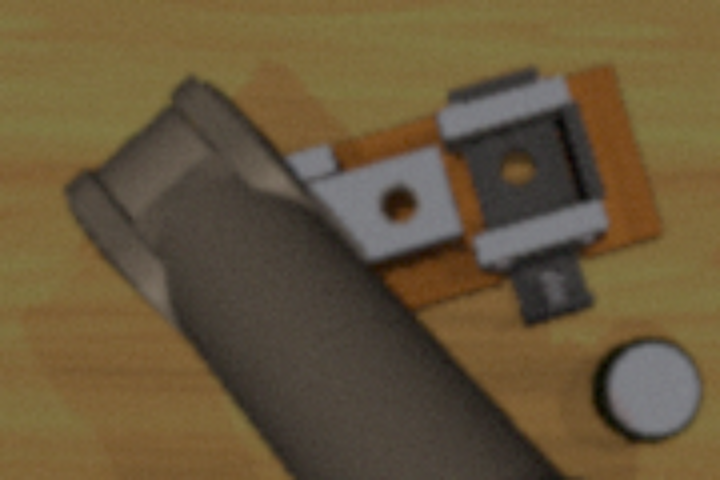

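```bash
python3 - <<'E'
from h import *
c=grab('side','e')
cv2.imwrite('pics/e2.png',cv2.resize(c['pixels'][100:270,160:340,::-1],None,fx=4,fy=3.5))
E
```

```text
(no output)
```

View pics/e2.png

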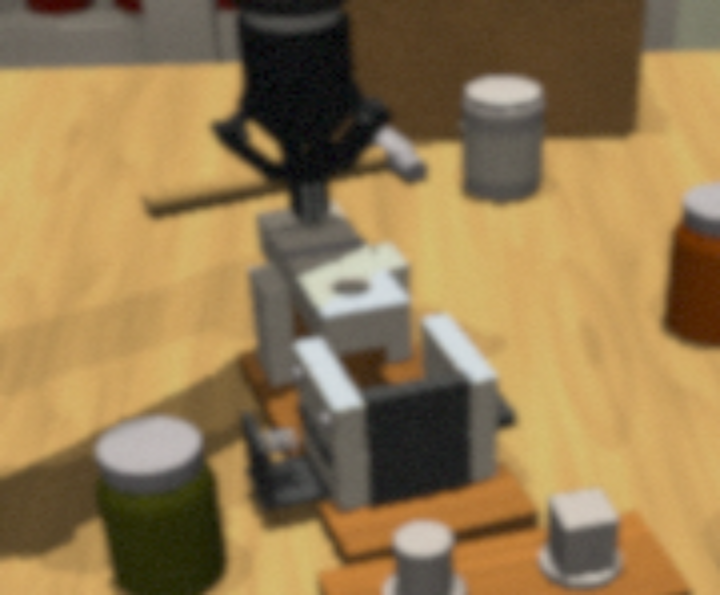

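```bash
python3 - <<'E'
from h import *
c=np.load('e_side.npz');P=cloud(c)
f=lambda x,y:(int(160+x/4),int(100+y/3.5))
for p in [(315,185),(315,205),(315,215),(315,220),(315,226),(315,232),(315,245),(345,212),(275,225),(320,262)]:
    u,v=f(*p); print(p,P[v,u].round(4),c['pixels'][v,u])
E=c['extrinsics'];K=c['mtx']
def proj(p):
    q=np.linalg.inv(E)@np.append(p,1); return K[0,0]*q[0]/-q[2]+K[0,2], K[1,1]*-q[1]/-q[2]+K[1,2]
for p in [(.4574,.146,.0995),(.4574,.146,.1165),(.4453,.1802,.127),(.4739,.1892,.127),(.4167,.171,.127)]:
    u,v=proj(p); print(p,((u-160)*4,(v-100)*3.5))
E
```

```text
(315, 185) [0.4626 0.1344 0.1718] [35 36 35]
(315, 205) [0.4615 0.1341 0.153 ] [58 56 55]
(315, 215) [0.4608 0.1366 0.1421] [54 54 51]
(315, 220) [0.4607 0.1346 0.1399] [52 52 49]
(315, 226) [0.4597 0.1464 0.1268] [80 77 70]
(315, 232) [0.4597 0.1385 0.1247] [102  95  88]
(315, 245) [0.4602 0.1105 0.1278] [95 91 84]
(345, 212) [ 0.4782  0.4029 -0.0022] [199 164 112]
(275, 225) [0.4308 0.1507 0.1256] [121 114 102]
(320, 262) [0.4657 0.0917 0.1258] [118 112 102]
(0.4574, 0.146, 0.0995) (np.float64(311.0943971854522), np.float64(252.93797476090853))
(0.4574, 0.146, 0.1165) (np.float64(309.6321264690871), np.float64(235.24635436794446))
(0.4453, 0.1802, 0.127) (np.float64(292.80239308284627), np.float64(204.67607979292086))
(0.4739, 0.1892, 0.127) (np.float64(331.6112069431076), np.float64(198.34578443729032))
(0.4167, 0.171, 0.127) (np.float64(253.35610342424695), np.float64(211.2247276470659))
```

```bash
python3 - <<'E'
from h import *
c=np.load('e_side.npz');P=cloud(c)
for v in range(128,176,1): print(v,[tuple((P[v,u]*1000).round().astype(int)) for u in (232,238,242)],c['pixels'][v,238])
E
```

```text
128 [(np.int64(451), np.int64(132), np.int64(245)), (np.int64(467), np.int64(134), np.int64(244)), (np.int64(478), np.int64(139), np.int64(241))] [18 20 20]
129 [(np.int64(451), np.int64(131), np.int64(243)), (np.int64(467), np.int64(139), np.int64(239)), (np.int64(478), np.int64(133), np.int64(241))] [17 17 13]
130 [(np.int64(451), np.int64(131), np.int64(240)), (np.int64(467), np.int64(133), np.int64(239)), (np.int64(478), np.int64(131), np.int64(239))] [14 19 17]
131 [(np.int64(451), np.int64(124), np.int64(240)), (np.int64(466), np.int64(139), np.int64(233)), (np.int64(478), np.int64(126), np.int64(238))] [25 19 19]
132 [(np.int64(451), np.int64(125), np.int64(237)), (np.int64(466), np.int64(136), np.int64(231)), (np.int64(477), np.int64(131), np.int64(233))] [17 21 17]
133 [(np.int64(450), np.int64(127), np.int64(233)), (np.int64(466), np.int64(136), np.int64(229)), (np.int64(477), np.int64(130), np.int64(231))] [17 20 20]
134 [(np.int64(450), np.int64(126), np.int64(231)), (np.int64(466), np.int64(135), np.int64(226)), (np.int64(477), np.int64(129), np.int64(228))] [17 17 15]
1
[... 5737 characters left out ...]
 np.int64(125)), (np.int64(471), np.int64(108), np.int64(126))] [89 84 83]
172 [(np.int64(444), np.int64(102), np.int64(127)), (np.int64(460), np.int64(100), np.int64(127)), (np.int64(471), np.int64(101), np.int64(126))] [91 88 84]
173 [(np.int64(443), np.int64(100), np.int64(125)), (np.int64(460), np.int64(95), np.int64(127)), (np.int64(471), np.int64(98), np.int64(125))] [99 93 85]
174 [(np.int64(444), np.int64(90), np.int64(128)), (np.int64(460), np.int64(92), np.int64(126)), (np.int64(471), np.int64(93), np.int64(125))] [113 106  98]
175 [(np.int64(444), np.int64(83), np.int64(129)), (np.int64(460), np.int64(85), np.int64(127)), (np.int64(471), np.int64(83), np.int64(127))] [117 111  99]
```

The fingertip is seen at z≈0.134, above the rail top (0.127), though the reported TCP is at 0.1165. The shut tip is therefore about 17 mm above the reported point, not 17 mm below it. The rail has not moved. I'll back off, go about 30 mm lower and push again.

Call:
{"api": "send_rows", "payload": {
  "commands": [
    {"translation": [0,-0.022,0],"rot": [0,0,0],"grip": 0.0},
    {"translation": [0,-0.022,0],"rot": [0,0,0],"grip": 0.0},
    {"translation": [0,-0.022,0],"rot": [0,0,0],"grip": 0.0},
    {"translation": [0,0,0],"rot": [0,0,0],"grip": 0.0},
    {"translation": [0,0,0],"rot": [0,0,0],"grip": 0.0}
  ]
}}

```text
t: 4.83
eef_pos: [0.4354, 0.2127, 0.1156]
tool_rot: [-0.001, 0.988, 0.154, 0.001]
contact_force: [-0.1, -1.3, -1.2]
gripper_width: 0.001
```

Call:
{"api": "send_rows", "payload": {
  "commands": [
    {"translation": [0,0,0.015],"rot": [0,0,0],"grip": 0.0},
    {"translation": [0,0,0.015],"rot": [0,0,0],"grip": 0.0},
    {"translation": [0,0,0],"rot": [0,0,0],"grip": 0.0},
    {"translation": [0,0,0],"rot": [0,0,0],"grip": 0.0},
    {"translation": [0,0,0],"rot": [0,0,0],"grip": 0.0}
  ]
}}

```text
t: 5.25
eef_pos: [0.4363, 0.2103, 0.0854]
tool_rot: [-0.0, 0.988, 0.151, 0.0]
contact_force: [-0.4, -0.2, 0.3]
gripper_width: 0.001
```

```bash
python3 - <<'E'
from h import *
o=st()
c=grab('side','f');P=cloud(c)
for v in range(144,180,2): print(v,[tuple((P[v,u]*1000).round().astype(int).tolist()) for u in (230,233,236)],c['pixels'][v,233])
cv2.imwrite('pics/f2.png',cv2.resize(c['pixels'][100:220,180:300,::-1],None,fx=5,fy=5))
E
```

```text
t 5.25 p [0.4363 0.2103 0.0854] yaw 17.41 zt [ 6.e-04  2.e-04 -1.e+00] F [-0.4 -0.2  0.3] g 0.001
144 [(437, 220, 155), (447, 202, 163), (455, 213, 157)] [16 12 20]
146 [(436, 221, 147), (446, 200, 158), (455, 211, 152)] [14 16 18]
148 [(437, 200, 152), (446, 200, 151), (454, 212, 145)] [17 20 18]
150 [(437, 196, 147), (446, 199, 145), (442, 454, 13)] [22 25 20]
152 [(436, 201, 138), (445, 206, 135), (442, 460, 2)] [44 46 43]
154 [(436, 200, 132), (445, 200, 131), (441, 452, -2)] [57 58 53]
156 [(435, 202, 124), (444, 202, 124), (442, 432, 0)] [56 60 56]
158 [(435, 199, 119), (443, 203, 116), (442, 420, -2)] [70 69 63]
160 [(436, 171, 127), (445, 171, 127), (454, 171, 126)] [106 100  90]
162 [(436, 161, 126), (445, 161, 126), (454, 157, 128)] [109 103  94]
164 [(437, 148, 127), (445, 148, 126), (454, 149, 126)] [139 134 123]
166 [(437, 140, 125), (446, 136, 127), (454, 132, 129)] [196 196 176]
168 [(437, 124, 127), (446, 126, 126), (454, 126, 126)] [211 216 195]
170 [(438, 115, 126), (446, 115, 126), (454, 113, 126)] [199 203 185]
172 [(438, 107, 125), (446, 99, 129), (455, 101, 127)] [169 167 160]
174 [(437, 103, 120), (447, 89, 128), (455, 90, 127)] [189 193 176]
176 [(436, 110, 109), (447, 81, 126), (455, 82, 126)] [181 186 168]
178 [(436, 113, 101), (447, 75, 124), (455, 68, 128)] [138 138 127]
```

View pics/f2.png

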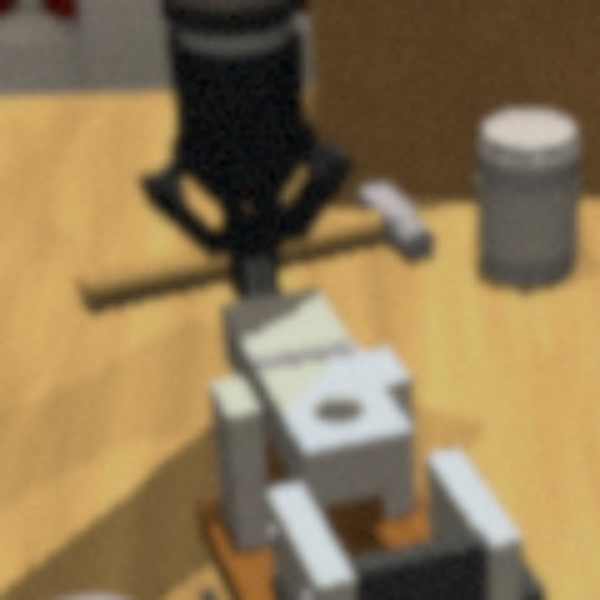

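The finger is now behind the rail's end face, its lower part hidden by the rail at (255,295). Pushing.

Call:
{"api": "send_rows", "payload": {
  "commands": [
    {"translation": [0,0.013,0],"rot": [0,0,0],"grip": 0.0},
    {"translation": [0,0.013,0],"rot": [0,0,0],"grip": 0.0},
    {"translation": [0,0.013,0],"rot": [0,0,0],"grip": 0.0},
    {"translation": [0,0.013,0],"rot": [0,0,0],"grip": 0.0},
    {"translation": [0,0.008,0],"rot": [0,0,0],"grip": 0.0}
  ]
}}

```text
t: 5.72
eef_pos: [0.4546, 0.1528, 0.0857]
tool_rot: [-0.0, 0.988, 0.151, 0.001]
contact_force: [-1.4, 2.0, 1.9]
gripper_width: -0.001
```

```bash
python3 - <<'E'
from h import *
o=st(); c=grab('top','g')
cv2.imwrite('pics/g2.png',cv2.resize(c['pixels'][190:310,150:330,::-1],None,fx=4,fy=4))
E
```

```text
t 5.72 p [0.4546 0.1528 0.0857] yaw 17.4 zt [ 1.6e-03  9.0e-04 -1.0e+00] F [-1.4  2.   1.9] g -0.001
```

View pics/g2.png

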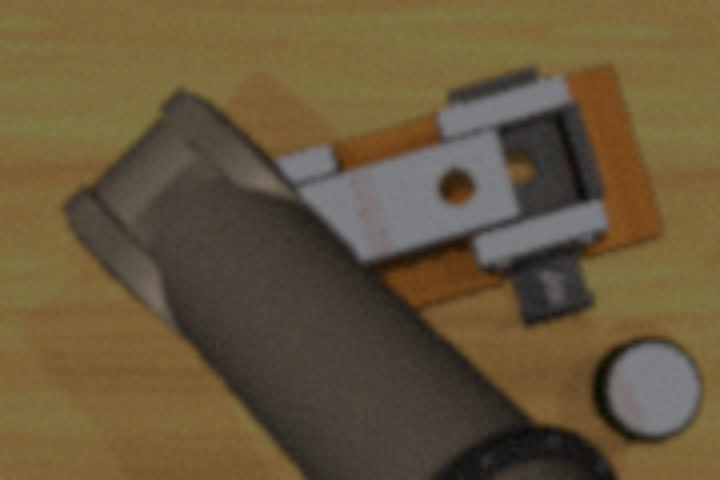

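The rail moves: its hole is now at (457,186), with about 12 px left to the stop.

Call:
{"api": "send_rows", "payload": {
  "commands": [
    {"translation": [0,0.006,0],"rot": [0,0,0],"grip": 0.0},
    {"translation": [0,0.006,0],"rot": [0,0,0],"grip": 0.0},
    {"translation": [0,0.006,0],"rot": [0,0,0],"grip": 0.0},
    {"translation": [0,0.006,0],"rot": [0,0,0],"grip": 0.0},
    {"translation": [0,0.004,0],"rot": [0,0,0],"grip": 0.0}
  ]
}}

```text
t: 6.18
eef_pos: [0.4626, 0.1259, 0.0848]
tool_rot: [0.0, 0.988, 0.152, 0.0]
contact_force: [-1.5, 2.4, 1.9]
gripper_width: -0.0
```

Call:
{"api": "send_rows", "payload": {
  "commands": [
    {"translation": [0,0.003,0],"rot": [0,0,0],"grip": 0.0},
    {"translation": [0,0.003,0],"rot": [0,0,0],"grip": 0.0},
    {"translation": [0,0.003,0],"rot": [0,0,0],"grip": 0.0},
    {"translation": [0,0.003,0],"rot": [0,0,0],"grip": 0.0},
    {"translation": [0,0.002,0],"rot": [0,0,0],"grip": 0.0}
  ]
}}

```text
t: 6.6
eef_pos: [0.4666, 0.1127, 0.0847]
tool_rot: [0.0, 0.988, 0.152, 0.0]
contact_force: [-0.8, 1.7, -0.0]
gripper_width: -0.002
```

Call:
{"api": "send_rows", "payload": {
  "commands": [
    {"translation": [0,0.002,0],"rot": [0,0,0],"grip": 0.0},
    {"translation": [0,0.002,0],"rot": [0,0,0],"grip": 0.0},
    {"translation": [0,0.002,0],"rot": [0,0,0],"grip": 0.0},
    {"translation": [0,0.002,0],"rot": [0,0,0],"grip": 0.0},
    {"translation": [0,0.001,0],"rot": [0,0,0],"grip": 0.0}
  ]
}}

```text
t: 7.02
eef_pos: [0.4679, 0.1086, 0.0848]
tool_rot: [-0.003, 0.988, 0.153, 0.0]
contact_force: [-4.7, 15.9, -0.6]
gripper_width: -0.0
```

```bash
python3 - <<'E'
from h import *
o=st(); c=grab('top','i')
cv2.imwrite('pics/i2.png',cv2.resize(c['pixels'][190:310,150:330,::-1],None,fx=4,fy=4))
E
```

```text
t 7.02 p [0.4679 0.1086 0.0848] yaw 17.61 zt [-8.0e-04  5.5e-03 -1.0e+00] F [-4.7 15.9 -0.6] g -0.0
```

View pics/i2.png

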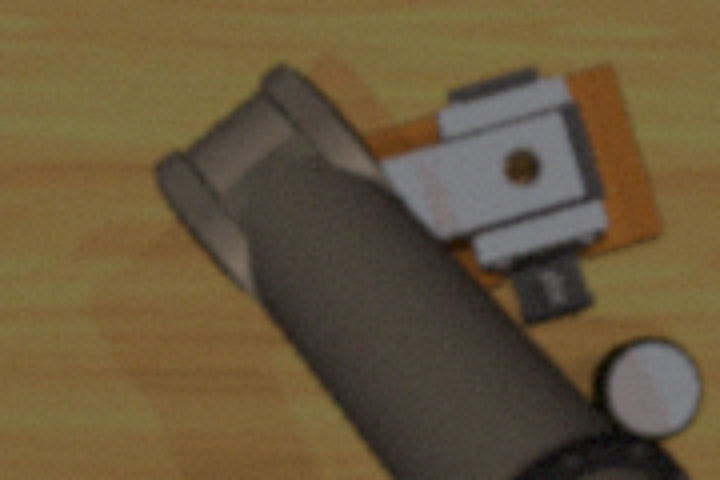

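The rail is against its stop (16 N, front edge meets the dark stop at about (580,150)). Backing off and lifting away.

Call:
{"api": "send_rows", "payload": {
  "commands": [
    {"translation": [0,-0.015,0],"rot": [0,0,0],"grip": 0.0},
    {"translation": [0,-0.02,0],"rot": [0,0,0],"grip": 0.0},
    {"translation": [0,0,-0.035],"rot": [0,0,0],"grip": 0.05},
    {"translation": [0,0,-0.04],"rot": [0,0,0],"grip": 0.05},
    {"translation": [0,0,-0.04],"rot": [0,0,0],"grip": 0.05}
  ]
}}

```text
t: 7.48
eef_pos: [0.457, 0.1372, 0.2001]
tool_rot: [0.0, 0.988, 0.152, -0.002]
contact_force: [0.9, 0.6, 0.8]
gripper_width: 0.423
```

Call:
{"api": "send_rows", "payload": {
  "commands": [
    {"translation": [0,0,-0.04],"rot": [0,0,0],"grip": 0.05},
    {"translation": [0.02,0.03,-0.03],"rot": [0,0,0],"grip": 0.05},
    {"translation": [0.02,0.035,-0.02],"rot": [0,0,0],"grip": 0.05},
    {"translation": [0.02,0.035,0],"rot": [0,0,0],"grip": 0.05},
    {"translation": [0.01,0.035,0],"rot": [0,0,0],"grip": 0.05}
  ]
}}

```text
t: 7.9
eef_pos: [0.5628, 0.0327, 0.2863]
tool_rot: [0.001, 0.988, 0.151, 0.001]
contact_force: [-0.7, 0.0, -0.4]
gripper_width: 0.586
```

```bash
python3 - <<'E'
from h import *
o=st(); rel(o['eef_pos'],yaw(o['tool_rot']),.5176,-.3016,.27)
E
```

```text
t 7.9 p [0.5628 0.0327 0.2863] yaw 17.43 zt [ 0.0029 -0.001  -1.    ] F [-0.7  0.  -0.4] g 0.586
tool shift mm [-143.2  305.4   16.3]
```

Call:
{"api": "send_rows", "payload": {
  "commands": [
    {"translation": [-0.016,0.035,0],"rot": [0,0,0.9],"grip": 0.06},
    {"translation": [-0.016,0.035,0],"rot": [0,0,0.9],"grip": 0.06},
    {"translation": [-0.016,0.035,0],"rot": [0,0,0.9],"grip": 0.06},
    {"translation": [-0.016,0.035,0],"rot": [0,0,0.9],"grip": 0.06},
    {"translation": [-0.016,0.035,0],"rot": [0,0,0],"grip": 0.06}
  ]
}}

```text
t: 8.32
eef_pos: [0.5291, -0.158, 0.2843]
tool_rot: [0.0, 0.993, 0.12, -0.001]
contact_force: [0.9, 0.8, -0.1]
gripper_width: 0.703
```

Call:
{"api": "send_rows", "payload": {
  "commands": [
    {"translation": [-0.016,0.035,0],"rot": [0,0,0],"grip": 0.06},
    {"translation": [-0.016,0.035,0],"rot": [0,0,0],"grip": 0.06},
    {"translation": [-0.016,0.035,0.02],"rot": [0,0,0],"grip": 0.06},
    {"translation": [-0.015,0.025,0.02],"rot": [0,0,0],"grip": 0.06},
    {"translation": [0,0,0],"rot": [0,0,0],"grip": 0.06}
  ]
}}

```text
t: 8.73
eef_pos: [0.4942, -0.3032, 0.2406]
tool_rot: [-0.0, 0.993, 0.115, -0.005]
contact_force: [-1.1, -0.3, -0.1]
gripper_width: 0.703
```

```bash
python3 - <<'E'
from h import *
o=st(); rel(o['eef_pos'],yaw(o['tool_rot']),.518,-.302,.21)
c=grab('side','k'); cv2.imwrite('pics/k2.png',cv2.resize(c['pixels'][180:350,200:360,::-1],None,fx=4.5,fy=3.5))
E
```

```text
t 8.73 p [ 0.4942 -0.3032  0.2406] yaw 13.2 zt [-9.6e-03 -2.0e-04 -1.0e+00] F [-1.1 -0.3 -0.1] g 0.703
tool shift mm [23.5  4.2 30.6]
```

View pics/k2.png

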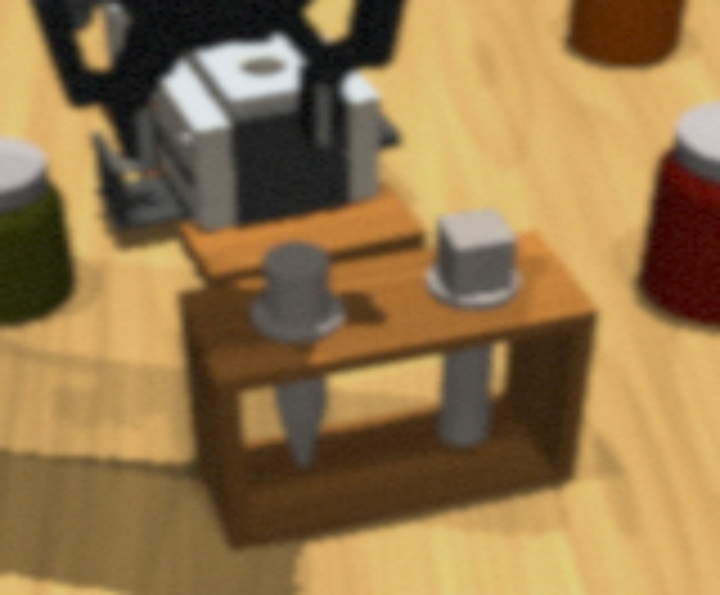

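Call:
{"api": "send_rows", "payload": {
  "commands": [
    {"translation": [0.012,0,0],"rot": [0,0,0],"grip": 0.055},
    {"translation": [0.011,0.003,0],"rot": [0,0,0],"grip": 0.055},
    {"translation": [0,0,0],"rot": [0,0,0],"grip": 0.055},
    {"translation": [0,0,0],"rot": [0,0,0],"grip": 0.055},
    {"translation": [0,0,0],"rot": [0,0,0],"grip": 0.055}
  ]
}}

```text
t: 9.2
eef_pos: [0.5248, -0.2915, 0.2461]
tool_rot: [0.0, 0.993, 0.122, 0.0]
contact_force: [-0.2, 0.2, -0.7]
gripper_width: 0.647
```

```bash
python3 - <<'E'
from h import *
o=st(); rel(o['eef_pos'],yaw(o['tool_rot']),.518,-.302,.21)
c=grab('side','l'); P=cloud(c); cv2.imwrite('pics/l2.png',cv2.resize(c['pixels'][180:350,200:360,::-1],None,fx=4.5,fy=3.5))
m=(abs(P[...,1]-o['eef_pos'][1])<.03)&(abs(P[...,0]-o['eef_pos'][0])<.06)&(P[...,2]>.2)&(P[...,2]<.33)
z=P[...,2]
for lo in np.arange(.2,.33,.01):
    k=m&(z>=lo)&(z<lo+.01); 
    if k.sum(): print(round(lo,2),k.sum(),np.histogram(P[k][:,0],bins=np.arange(.45,.60,.01))[0],np.median(P[k][:,1]).round(3))
# drift head in side view
s=cloud(np.load('k_side.npz'));k=(s[...,2]>.155)&(s[...,2]<.186)&(abs(s[...,0]-.518)<.025)&(abs(s[...,1]+.302)<.03)
print('head',k.sum(),s[k].min(0),s[k].max(0),'xmid',np.percentile(s[k][:,0],[3,97]).mean(), 'front y',s[k][:,1].min())
E
```

```text
t 9.2 p [ 0.5248 -0.2915  0.2461] yaw 13.97 zt [ 5.e-04 -1.e-04 -1.e+00] F [-0.2  0.2 -0.7] g 0.647
tool shift mm [-9.1  8.5 36.1]
0.26 8 [0 0 0 0 1 0 0 0 0 1 5 1 0 0] -0.289
0.27 76 [ 0  0  0  4 24  4  0  0  0  5 29 10  0  0] -0.295
0.28 98 [ 0  0  0 17 26  5  0  0  0  4 27 19  0  0] -0.295
0.29 97 [ 0  0  0 20 28  0  0  0  0  5 26 18  0  0] -0.296
0.3 88 [ 0  0  0 12 23  2  0  0  0  3 34 14  0  0] -0.294
0.31 193 [ 0  2 20 43 36  5  0  0  0  1 24 30 24  8] -0.296
0.32 239 [ 0  5 36 33 34 10  0  0  0  3 19 30 53 16] -0.294
head 166 [ 0.50466194 -0.31803169  0.15509874] [ 0.53050114 -0.30040972  0.18538996] xmid 0.5180678104162754 front y -0.31803169001791376
```

View pics/l2.png

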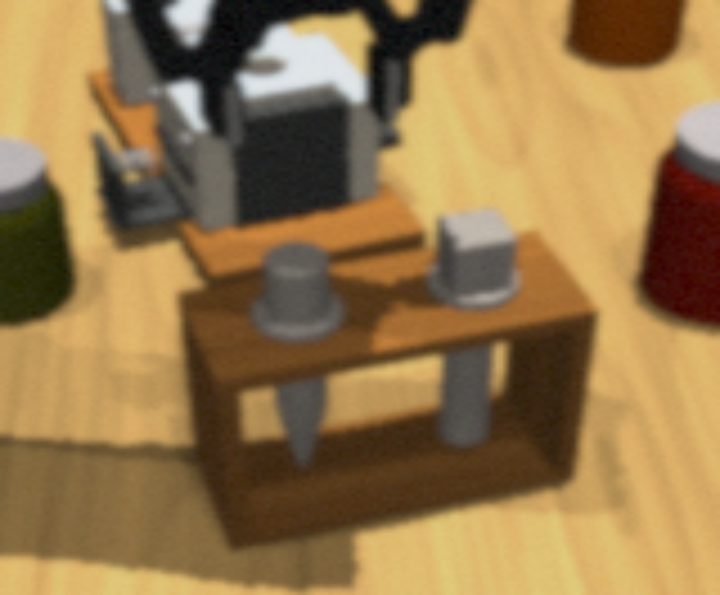

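```bash
python3 - <<'E'
from h import *
P=cloud(np.load('l_side.npz'))
def box(a,b,c):
    k=(P[...,0]>a[0])&(P[...,0]<a[1])&(P[...,1]>b[0])&(P[...,1]<b[1])&(P[...,2]>c[0])&(P[...,2]<c[1]); return P[k]
for n,a in (('L',(.47,.51)),('R',(.535,.575))):
    q=box(a,(-.33,-.26),(.27,.30)); print(n,len(q),np.percentile(q,[5,25,50,75,95],axis=0).round(4).tolist())
q=box((.513,.523),(-.35,-.28),(.155,.183)); print('head mid',len(q),np.percentile(q[:,1],[10,50,90]))
# tip end points of each finger
c=np.load('l_side.npz')
E=c['extrinsics'];K=c['mtx']
def proj(p):
    q=np.linalg.inv(E)@np.append(p,1); return np.array([K[0,0]*q[0]/-q[2]+K[0,2], K[1,1]*-q[1]/-q[2]+K[1,2]])
print(proj((.5248,-.2915,.268)), proj((.518,-.302,.189)))
E
```

```text
L 128 [[0.4847, -0.31, 0.274], [0.489, -0.3088, 0.2801], [0.493, -0.3073, 0.2864], [0.4973, -0.3059, 0.2936], [0.5006, -0.2983, 0.2988]]
R 143 [[0.5496, -0.2953, 0.2728], [0.5523, -0.2935, 0.279], [0.5566, -0.2891, 0.2857], [0.5604, -0.2858, 0.2928], [0.5659, -0.2751, 0.2981]]
head mid 60 [-0.31682455 -0.31566577 -0.31489732]
[267.69905474 215.31925551] [265.05703658 252.76282918]
```

Call:
{"api": "send_rows", "payload": {
  "commands": [
    {"translation": [-0.009,0.0095,0],"rot": [0,0,0],"grip": 0.055},
    {"translation": [0,0,0.02],"rot": [0,0,0],"grip": 0.055},
    {"translation": [0,0,0.025],"rot": [0,0,0],"grip": 0.055},
    {"translation": [0,0,0],"rot": [0,0,0],"grip": 0.055},
    {"translation": [0,0,0],"rot": [0,0,0],"grip": 0.055}
  ]
}}

```text
t: 9.67
eef_pos: [0.5159, -0.3047, 0.1999]
tool_rot: [-0.001, 0.993, 0.12, -0.001]
contact_force: [0.4, -0.5, 0.6]
gripper_width: 0.642
```

```bash
python3 - <<'E'
from h import *
o=st(); rel(o['eef_pos'],yaw(o['tool_rot']),.518,-.303,.137)
c=grab('side','m'); cv2.imwrite('pics/m2.png',cv2.resize(c['pixels'][180:350,200:360,::-1],None,fx=4.5,fy=3.5))
E
```

```text
t 9.67 p [ 0.5159 -0.3047  0.1999] yaw 13.79 zt [-0.0027  0.001  -1.    ] F [ 0.4 -0.5  0.6] g 0.642
tool shift mm [ 2.4 -1.1 62.9]
```

View pics/m2.png

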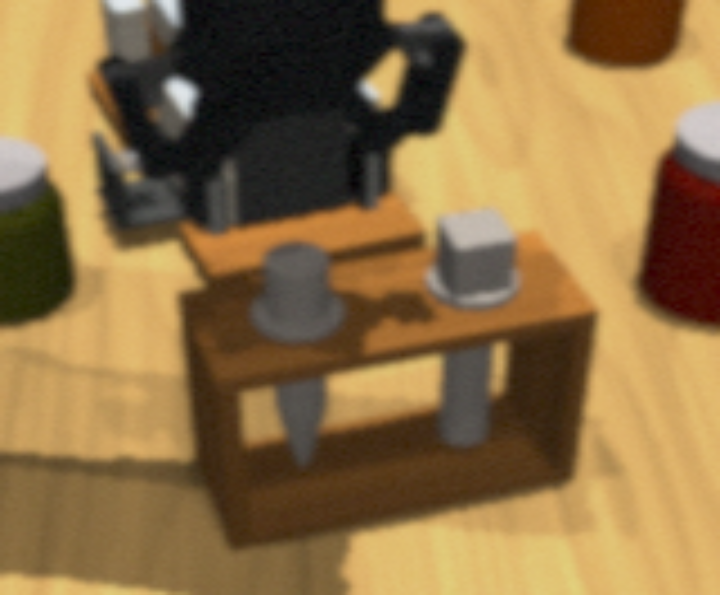

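The fingers straddle the head at (225,205) and (370,185), still above it. Lowering.

Call:
{"api": "send_rows", "payload": {
  "commands": [
    {"translation": [0.001,0,0.015],"rot": [0,0,0],"grip": 0.055},
    {"translation": [0,0,0.015],"rot": [0,0,0],"grip": 0.055},
    {"translation": [0,0,0.015],"rot": [0,0,0],"grip": 0.055},
    {"translation": [0,0,0.01],"rot": [0,0,0],"grip": 0.055},
    {"translation": [0,0,0.006],"rot": [0,0,0],"grip": 0.055}
  ]
}}

```text
t: 10.13
eef_pos: [0.5186, -0.3042, 0.1398]
tool_rot: [0.0, 0.993, 0.12, 0.0]
contact_force: [-0.6, -0.6, -0.5]
gripper_width: 0.644
```

Call:
{"api": "send_rows", "payload": {
  "commands": [
    {"translation": [0,0,0],"rot": [0,0,0],"grip": 0.055},
    {"translation": [0,0,0],"rot": [0,0,0],"grip": 0.055},
    {"translation": [0,0,0],"rot": [0,0,0],"grip": 0.055},
    {"translation": [0,0,0],"rot": [0,0,0],"grip": 0.055},
    {"translation": [0,0,0],"rot": [0,0,0],"grip": 0.055}
  ]
}}

```text
t: 10.55
eef_pos: [0.5189, -0.3041, 0.1404]
tool_rot: [0.0, 0.993, 0.12, 0.0]
contact_force: [-0.2, -0.1, 0.1]
gripper_width: 0.649
```

```bash
python3 - <<'E'
from h import *
o=st(); rel(o['eef_pos'],yaw(o['tool_rot']),.518,-.303,.137)
c=grab('side','n'); cv2.imwrite('pics/n2.png',cv2.resize(c['pixels'][180:350,200:360,::-1],None,fx=4.5,fy=3.5))
E
```

```text
t 10.55 p [ 0.5189 -0.3041  0.1404] yaw 13.84 zt [ 1.1e-03 -7.0e-04 -1.0e+00] F [-0.2 -0.1  0.1] g 0.649
tool shift mm [-0.6 -1.2  3.4]
```

View pics/n2.png

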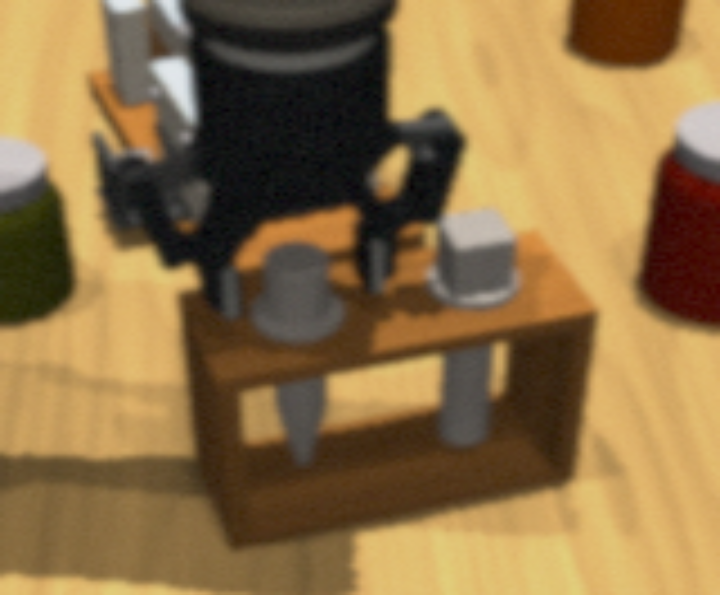

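Call:
{"api": "send_rows", "payload": {
  "commands": [
    {"translation": [0,0,0.003],"rot": [0,0,0],"grip": 0.055},
    {"translation": [0,0,0],"rot": [0,0,0],"grip": 0.02},
    {"translation": [0,0,0],"rot": [0,0,0],"grip": 0.02},
    {"translation": [0,0,0],"rot": [0,0,0],"grip": 0.02},
    {"translation": [0,0,0],"rot": [0,0,0],"grip": 0.02}
  ],
  "force": 60
}}

```text
t: 11.02
eef_pos: [0.5184, -0.3039, 0.1367]
tool_rot: [0.0, 0.993, 0.12, -0.0]
contact_force: [0.1, 0.5, 0.4]
gripper_width: 0.313
```

Call:
{"api": "send_rows", "payload": {
  "commands": [
    {"translation": [0,0,0],"rot": [0,0,0],"grip": 0.02},
    {"translation": [0,0,0],"rot": [0,0,0],"grip": 0.02},
    {"translation": [0,0,0],"rot": [0,0,0],"grip": 0.02},
    {"translation": [0,0,-0.004],"rot": [0,0,0],"grip": 0.02},
    {"translation": [0,0,-0.006],"rot": [0,0,0],"grip": 0.02}
  ]
}}

```text
t: 11.43
eef_pos: [0.5177, -0.3035, 0.1461]
tool_rot: [-0.001, 0.993, 0.121, -0.001]
contact_force: [-1.0, -0.0, -1.2]
gripper_width: 0.312
```

```bash
python3 - <<'E'
from h import *
o=st()
c=grab('side','o'); cv2.imwrite('pics/o2.png',cv2.resize(c['pixels'][180:350,200:360,::-1],None,fx=4.5,fy=3.5))
E
```

```text
t 11.43 p [ 0.5177 -0.3035  0.1461] yaw 13.85 zt [-1.7e-03  9.0e-04 -1.0e+00] F [-1.  -0.  -1.2] g 0.312
```

View pics/o2.png

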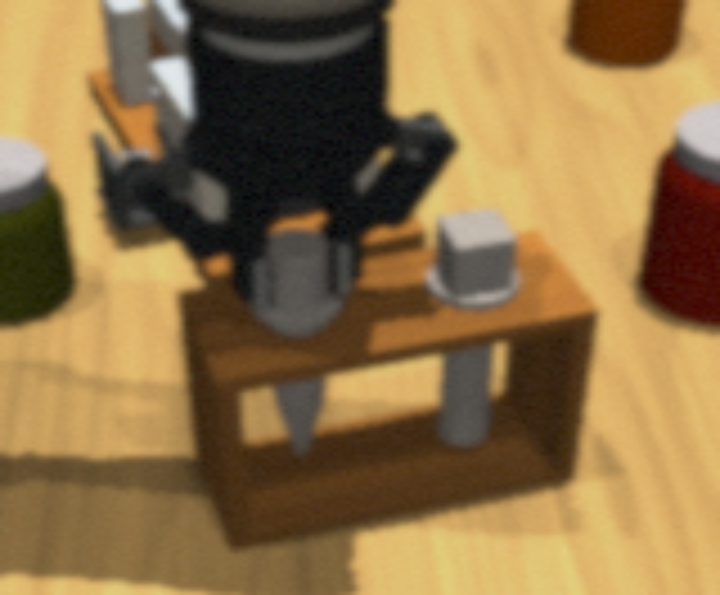

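The drift is held and has come up about 10 mm (nose at (302,455)). The pin has not moved. Lifting straight up.

Call:
{"api": "send_rows", "payload": {
  "commands": [
    {"translation": [0,0,-0.015],"rot": [0,0,0],"grip": 0.02},
    {"translation": [0,0,-0.025],"rot": [0,0,0],"grip": 0.02},
    {"translation": [0,0,-0.03],"rot": [0,0,0],"grip": 0.02},
    {"translation": [0,0,-0.03],"rot": [0,0,0],"grip": 0.02},
    {"translation": [0,0,-0.03],"rot": [0,0,0],"grip": 0.02}
  ]
}}

```text
t: 11.9
eef_pos: [0.5182, -0.3036, 0.2782]
tool_rot: [-0.0, 0.993, 0.121, 0.0]
contact_force: [0.4, -0.1, -1.1]
gripper_width: 0.314
```

Call:
{"api": "send_rows", "payload": {
  "commands": [
    {"translation": [0,0,-0.025],"rot": [0,0,0],"grip": 0.02},
    {"translation": [0,0,-0.01],"rot": [0,0,0],"grip": 0.02},
    {"translation": [0,0,0],"rot": [0,0,0],"grip": 0.02},
    {"translation": [0,0,0],"rot": [0,0,0],"grip": 0.02},
    {"translation": [0,0,0],"rot": [0,0,0],"grip": 0.02}
  ]
}}

```text
t: 12.32
eef_pos: [0.5173, -0.3036, 0.3095]
tool_rot: [-0.001, 0.993, 0.12, -0.001]
contact_force: [0.3, 0.2, -1.3]
gripper_width: 0.312
```

```bash
python3 - <<'E'
from h import *
from scipy import ndimage
o=st()
c=grab('side','p'); cv2.imwrite('pics/p2.png',cv2.resize(c['pixels'][100:350,180:360,::-1],None,fx=4,fy=2.4*1))
t=grab('top','p'); cv2.imwrite('pics/p3.png',cv2.resize(t['pixels'][190:290,220:320,::-1],None,fx=6,fy=6,interpolation=cv2.INTER_CUBIC))
a=np.radians(17.4);xf=np.array([np.cos(a),np.sin(a)]);yf=np.array([-np.sin(a),np.cos(a)])
for n,im,cc in (('top',t,(280,231)),('side',c,(264,198))):
    P=cloud(im);px=im['pixels'].astype(int)
    print(n,im['pixels'][cc[1],cc[0]],P[cc[1],cc[0]])
    w=(abs(P[...,2]-.126)<.006)
    r=np.zeros_like(w); r[cc[1]-45:cc[1]+45,cc[0]-90:cc[0]+50]=1
    m=w&r; l,k=ndimage.label(m); s=ndimage.sum(m,l,range(1,k+1)); big=l==1+np.argmax(s)
    v,u=np.nonzero(big); W=np.array([ray(im,x,y,.127) for x,y in zip(u,v)])[:,:2]
    print(cv2.minAreaRect((W*1000).astype(np.float32)))
    h=ndimage.binary_fill_holes(big)&~big; l,k=ndimage.label(h)
    for i in range(1,k+1):
        v,u=np.nonzero(l==i)
        if len(v)>15: print('hole px',len(v),u.mean(),v.mean(),ray(im,u.mean(),v.mean(),.127))
E
```

```text
t 12.32 p [ 0.5173 -0.3036  0.3095] yaw 13.84 zt [-0.0031  0.0015 -1.    ] F [ 0.3  0.2 -1.3] g 0.312
top [68 53 31] [ 5.25708305e-01 -3.31912881e-02  4.84712252e-04]
((499.1961669921875, 10.692222595214844), (65.5426254272461, 182.54393005371094), 16.128803253173828)
hole px 74 280.64864864864865 230.78378378378378 [ 0.51226635 -0.03179667  0.127     ]
side [92 88 84] [ 0.51837761 -0.31641692  0.32250412]
((483.4055480957031, 3.3605575561523438), (35.03466033935547, 186.8746795654297), 15.390084266662598)
```

View pics/p2.png

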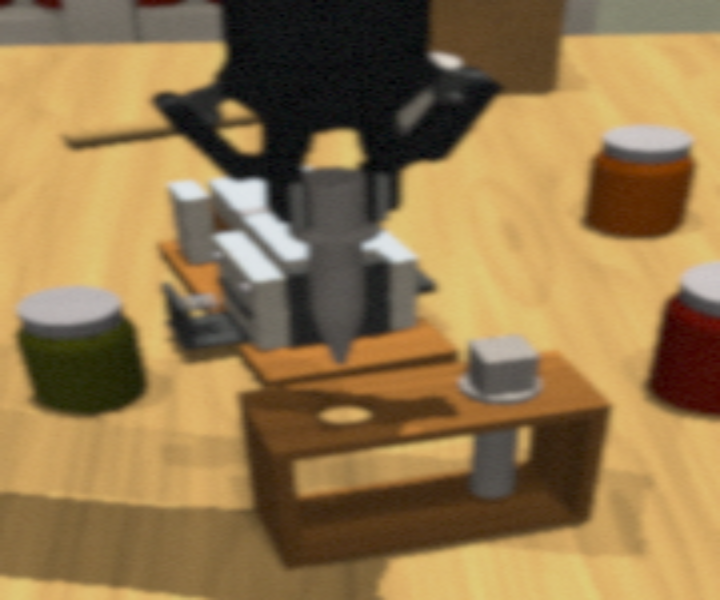

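View pics/p3.png

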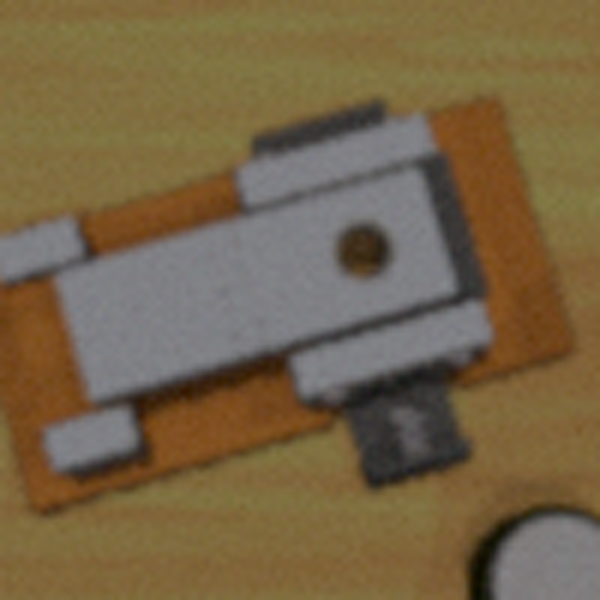

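The drift hangs upright over the empty rack hole, nose at (340,355). The rail's hole is at about (363,250) in the top crop, roughly (0.5125, -0.0318). Next I check the drift axis against the reported TCP.

```bash
cat >> h.py <<'E'
def axis(c,x0,y0,zlo,zhi,r=.012):
    P=cloud(c); k=(abs(P[...,0]-x0)<.022)&(abs(P[...,1]-y0)<.025)&(P[...,2]>zlo)&(P[...,2]<zhi)
    out=[]
    cam=c['extrinsics'][:3,3]
    for v in range(P.shape[0]):
        u=np.nonzero(k[v])[0]
        if len(u)<5: continue
        # edges by silhouette in the row -> centre ray, depth from the middle
        q=np.median(P[v,u[len(u)//2-1:len(u)//2+2]],axis=0); d=q-cam; d[2]=0; d/=np.linalg.norm(d)
        um=(u[0]+u[-1])/2; qm=P[v,u].mean(0)
        out.append([um,v,len(u),*(q+r*d)])
    return np.array(out)
E
python3 - <<'E'
from h import *
c=np.load('p_side.npz')
a=axis(c,.518,-.303,.255,.312)
print(a.round(4)[:40:4]); print(np.median(a[:,3:5],axis=0))
E
```

```text
[[ 2.635e+02  2.020e+02  7.000e+00  5.238e-01 -2.989e-01  3.110e-01]
 [ 2.635e+02  2.060e+02  1.300e+01  5.184e-01 -3.018e-01  3.046e-01]
 [ 2.635e+02  2.100e+02  1.400e+01  5.183e-01 -3.013e-01  2.961e-01]
 [ 2.635e+02  2.140e+02  1.300e+01  5.180e-01 -3.014e-01  2.876e-01]
 [ 2.635e+02  2.180e+02  1.400e+01  5.179e-01 -3.011e-01  2.790e-01]
 [ 2.635e+02  2.220e+02  1.400e+01  5.177e-01 -3.012e-01  2.706e-01]
 [ 2.640e+02  2.260e+02  1.300e+01  5.174e-01 -3.021e-01  2.625e-01]]
[ 0.51802235 -0.30174242]
```

```bash
python3 - <<'E'
from h import *
o=get_obs(); rel(np.array([.5178,-.3036,.3095]),13.85,.5121,-.0337,.265)
E
```

```text
tool shift mm [  59.1 -263.4   44.5]
```

Call:
{"api": "send_rows", "payload": {
  "commands": [
    {"translation": [0.004,-0.018,0],"rot": [0,0,0],"grip": 0.02},
    {"translation": [0.007,-0.032,0],"rot": [0,0,0],"grip": 0.02},
    {"translation": [0.008,-0.034,0],"rot": [0,0,0],"grip": 0.02},
    {"translation": [0.008,-0.034,0],"rot": [0,0,0],"grip": 0.02},
    {"translation": [0.008,-0.034,0],"rot": [0,0,0],"grip": 0.02}
  ]
}}

```text
t: 12.83
eef_pos: [0.5152, -0.1464, 0.3103]
tool_rot: [-0.0, 0.993, 0.12, -0.001]
contact_force: [1.2, 1.1, -1.5]
gripper_width: 0.312
```

Call:
{"api": "send_rows", "payload": {
  "commands": [
    {"translation": [0.008,-0.034,0],"rot": [0,0,0],"grip": 0.02},
    {"translation": [0.007,-0.032,0],"rot": [0,0,0],"grip": 0.02},
    {"translation": [0.005,-0.025,0],"rot": [0,0,0],"grip": 0.02},
    {"translation": [0.003,-0.014,0],"rot": [0,0,0],"grip": 0.02},
    {"translation": [0.001,-0.006,0],"rot": [0,0,0],"grip": 0.02}
  ]
}}

```text
t: 13.25
eef_pos: [0.5121, -0.0311, 0.3109]
tool_rot: [-0.001, 0.992, 0.123, -0.001]
contact_force: [-0.2, -0.2, -2.0]
gripper_width: 0.31
```

Call:
{"api": "send_rows", "payload": {
  "commands": [
    {"translation": [0,0,0.02],"rot": [0,0,0],"grip": 0.02},
    {"translation": [0,0,0.02],"rot": [0,0,0],"grip": 0.02},
    {"translation": [0,0,0.005],"rot": [0,0,0],"grip": 0.02},
    {"translation": [0,0,0],"rot": [0,0,0],"grip": 0.02},
    {"translation": [0,0,0],"rot": [0,0,0],"grip": 0.02}
  ]
}}

```text
t: 13.67
eef_pos: [0.5128, -0.035, 0.2667]
tool_rot: [-0.0, 0.993, 0.12, -0.0]
contact_force: [-0.6, 0.2, -1.7]
gripper_width: 0.306
```

```bash
python3 - <<'E'
from h import *
o=st(); rel(o['eef_pos'],yaw(o['tool_rot']),.5121,-.0337,.265)
c=grab('side','r'); cv2.imwrite('pics/r2.png',cv2.resize(c['pixels'][90:290,180:340,::-1],None,fx=4,fy=3,interpolation=cv2.INTER_CUBIC))
x,y=o['eef_pos'][:2]
a=axis(c,x,y+.002,.21,.268)
print(a.round(4)[::3]); print(np.median(a[:,3:5],axis=0))
E
```

```text
t 13.67 p [ 0.5128 -0.035   0.2667] yaw 13.78 zt [-7.e-04  3.e-04 -1.e+00] F [-0.6  0.2 -1.7] g 0.306
tool shift mm [-0.4 -1.5  1.7]
[[ 2.565e+02  1.500e+02  5.000e+00  5.090e-01 -3.000e-02  2.676e-01]
 [ 2.565e+02  1.530e+02  1.000e+01  5.134e-01 -3.080e-02  2.603e-01]
 [ 2.570e+02  1.560e+02  1.100e+01  5.131e-01 -3.250e-02  2.534e-01]
 [ 2.570e+02  1.590e+02  1.100e+01  5.128e-01 -3.300e-02  2.459e-01]
 [ 2.575e+02  1.620e+02  1.000e+01  5.150e-01 -3.140e-02  2.371e-01]
 [ 2.575e+02  1.650e+02  1.000e+01  5.147e-01 -3.370e-02  2.302e-01]
 [ 2.575e+02  1.680e+02  1.000e+01  5.144e-01 -3.100e-02  2.207e-01]
 [ 2.570e+02  1.710e+02  9.000e+00  5.118e-01 -3.460e-02  2.148e-01]]
[ 0.51346854 -0.03301528]
```

View pics/r2.png

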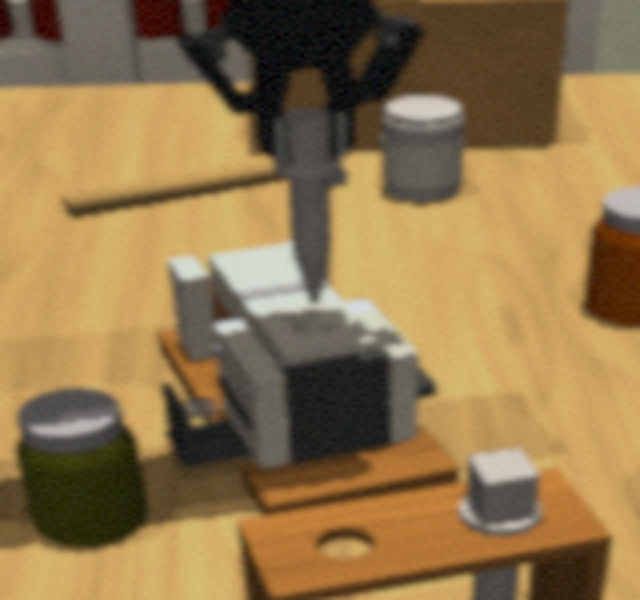

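```bash
cat >> h.py <<'E'
def proj(c,p):
    q=np.linalg.inv(c['extrinsics'])@np.append(p,1);K=c['mtx']; return np.array([-K[0,0]*q[0]/q[2]+K[0,2], K[1,1]*q[1]/q[2]+K[1,2]])
E
python3 - <<'E'
from h import *
c=np.load('r_side.npz')
for z in (.152,.2,.23,.26,.3): print(z,proj(c,(.5125,-.0318,z)),proj(c,(.5133,-.033,z)))
print('hole',proj(c,(.5125,-.0318,.127)))
cv2.imwrite('pics/r3.png',cv2.resize(c['pixels'][120:240,210:310,::-1],None,fx=6,fy=5,interpolation=cv2.INTER_CUBIC))
# drift silhouette by colour/depth rows
P=cloud(c); 
for v in range(150,194,3):
    k=np.nonzero((abs(P[v,:,0]-.5133)<.025)&(abs(P[v,:,1]+.035)<.03)&(P[v,:,2]>.135))[0]; print(v,k.min() if len(k) else 0,k.max() if len(k) else 0)
E
```

```text
0.152 [258.0071495  189.80291594] [258.3455038  190.05483167]
0.2 [257.37867532 173.14855771] [257.72669169 173.3915892 ]
0.23 [256.9661183  162.21593283] [257.32045756 162.45260181]
0.26 [256.53728106 150.85188754] [256.89817617 151.08149724]
0.3 [255.93846269 134.98339836] [256.30848401 135.20239041]
hole [258.32002822 198.09409872]
150 252 261
153 252 261
156 252 262
159 252 262
162 253 262
165 253 262
168 253 262
171 253 262
174 253 262
177 254 261
180 255 261
183 256 260
186 256 260
189 257 259
192 0 0
```

View pics/r3.png

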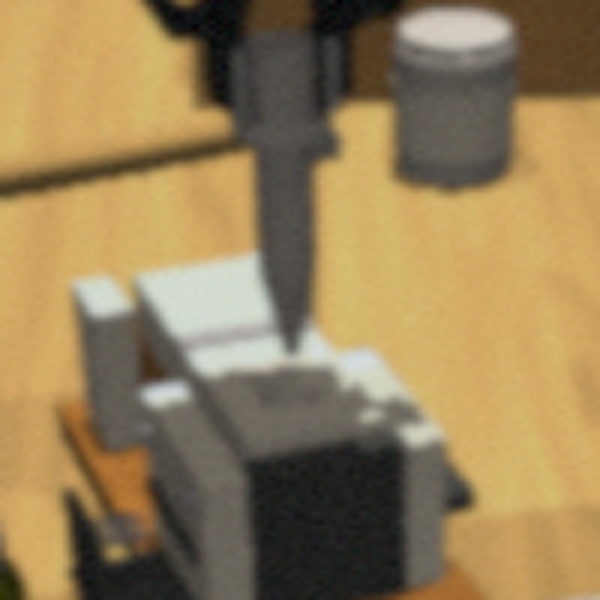

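Call:
{"api": "send_rows", "payload": {
  "commands": [
    {"translation": [-0.0005,-0.0015,0],"rot": [0,0,0],"grip": 0.02},
    {"translation": [0,0,0.008],"rot": [0,0,0],"grip": 0.02},
    {"translation": [0,0,0.01],"rot": [0,0,0],"grip": 0.02},
    {"translation": [0,0,0.01],"rot": [0,0,0],"grip": 0.02},
    {"translation": [0,0,0.008],"rot": [0,0,0],"grip": 0.02}
  ]
}}

```text
t: 14.13
eef_pos: [0.5113, -0.0332, 0.2291]
tool_rot: [-0.0, 0.993, 0.12, -0.001]
contact_force: [-0.9, -0.3, -1.5]
gripper_width: 0.315
```

Call:
{"api": "send_rows", "payload": {
  "commands": [
    {"translation": [0,0,0],"rot": [0,0,0],"grip": 0.02},
    {"translation": [0,0,0.004],"rot": [0,0,0],"grip": 0.02},
    {"translation": [0,0,0.004],"rot": [0,0,0],"grip": 0.02},
    {"translation": [0,0,0],"rot": [0,0,0],"grip": 0.02},
    {"translation": [0,0,0],"rot": [0,0,0],"grip": 0.02}
  ]
}}

```text
t: 14.55
eef_pos: [0.512, -0.033, 0.2226]
tool_rot: [-0.0, 0.993, 0.121, -0.0]
contact_force: [-0.4, 0.3, -1.3]
gripper_width: 0.312
```

```bash
python3 - <<'E'
from h import *
o=st(); rel(o['eef_pos'],yaw(o['tool_rot']),.5121,-.0337,.1637)
c=grab('side','s'); cv2.imwrite('pics/s2.png',cv2.resize(c['pixels'][120:240,210:310,::-1],None,fx=6,fy=5,interpolation=cv2.INTER_CUBIC))
E
```

```text
t 14.55 p [ 0.512  -0.033   0.2226] yaw 13.85 zt [-1.e-04  0.e+00 -1.e+00] F [-0.4  0.3 -1.3] g 0.312
tool shift mm [-0.   0.7 58.9]
```

View pics/s2.png

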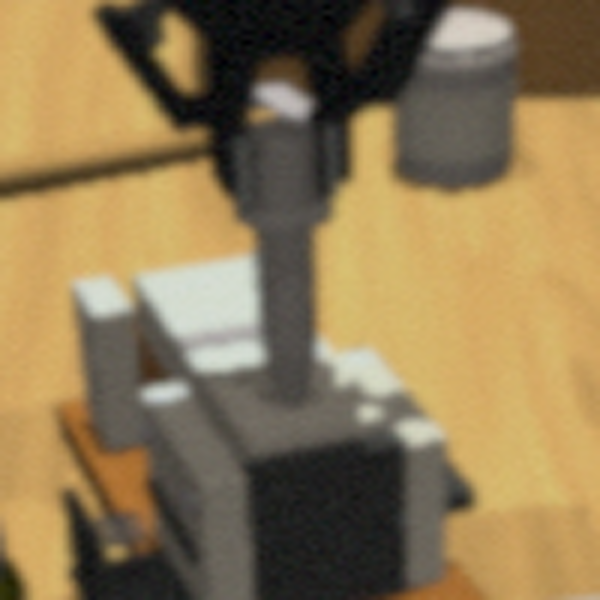

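The nose has entered the hole at (290,395) with no side force. Continuing down.

Call:
{"api": "send_rows", "payload": {
  "commands": [
    {"translation": [0,0.0003,0.006],"rot": [0,0,0],"grip": 0.02},
    {"translation": [0,0,0.006],"rot": [0,0,0],"grip": 0.02},
    {"translation": [0,0,0.005],"rot": [0,0,0],"grip": 0.02},
    {"translation": [0,0,0.004],"rot": [0,0,0],"grip": 0.02},
    {"translation": [0,0,0.003],"rot": [0,0,0],"grip": 0.02}
  ]
}}

```text
t: 15.02
eef_pos: [0.5117, -0.0333, 0.1978]
tool_rot: [-0.0, 0.993, 0.121, -0.0]
contact_force: [0.2, 0.4, -0.7]
gripper_width: 0.314
```

Call:
{"api": "send_rows", "payload": {
  "commands": [
    {"translation": [0,0,0.003],"rot": [0,0,0],"grip": 0.02},
    {"translation": [0,0,0.003],"rot": [0,0,0],"grip": 0.02},
    {"translation": [0,0,0.003],"rot": [0,0,0],"grip": 0.02},
    {"translation": [0,0,0.003],"rot": [0,0,0],"grip": 0.02},
    {"translation": [0,0,0],"rot": [0,0,0],"grip": 0.02}
  ]
}}

```text
t: 15.43
eef_pos: [0.5117, -0.0328, 0.1861]
tool_rot: [-0.0, 0.993, 0.121, -0.0]
contact_force: [-1.3, 1.6, -2.8]
gripper_width: 0.312
```

```bash
python3 - <<'E'
from h import *
o=st(); print(o['torque'].round(2)); rel(o['eef_pos'],yaw(o['tool_rot']),.5121,-.0337,.1637)
E
```

```text
t 15.43 p [ 0.5117 -0.0328  0.1861] yaw 13.87 zt [-7.e-04  6.e-04 -1.e+00] F [-1.3  1.6 -2.8] g 0.312
[0.54 0.21 0.01]
tool shift mm [ 0.2  0.9 22.4]
```

Call:
{"api": "send_rows", "payload": {
  "commands": [
    {"translation": [0,-0.0007,0.002],"rot": [0,0,0],"grip": 0.02},
    {"translation": [0,0,0.002],"rot": [0,0,0],"grip": 0.02},
    {"translation": [0,0,0.002],"rot": [0,0,0],"grip": 0.02},
    {"translation": [0,0,0.002],"rot": [0,0,0],"grip": 0.02},
    {"translation": [0,0,0],"rot": [0,0,0],"grip": 0.02}
  ]
}}

```text
t: 15.85
eef_pos: [0.5117, -0.0325, 0.1783]
tool_rot: [-0.0, 0.993, 0.121, -0.0]
contact_force: [-1.1, 1.4, -3.7]
gripper_width: 0.309
```

```bash
python3 - <<'E'
from h import *
o=st(); print(o['torque'].round(2)); rel(o['eef_pos'],yaw(o['tool_rot']),.5121,-.0337,.1637)
E
```

```text
t 15.85 p [ 0.5117 -0.0325  0.1783] yaw 13.85 zt [-3.e-04  2.e-04 -1.e+00] F [-1.1  1.4 -3.7] g 0.309
[ 0.53  0.16 -0.04]
tool shift mm [ 0.1  1.2 14.6]
```

Call:
{"api": "send_rows", "payload": {
  "commands": [
    {"translation": [0,-0.0005,0.003],"rot": [0,0,0],"grip": 0.02},
    {"translation": [0,0,0.003],"rot": [0,0,0],"grip": 0.02},
    {"translation": [0,0,0.003],"rot": [0,0,0],"grip": 0.02},
    {"translation": [0,0,0.003],"rot": [0,0,0],"grip": 0.02},
    {"translation": [0,0,0],"rot": [0,0,0],"grip": 0.02}
  ]
}}

```text
t: 16.27
eef_pos: [0.5116, -0.0323, 0.1659]
tool_rot: [-0.0, 0.993, 0.12, -0.0]
contact_force: [-1.0, 2.0, -3.0]
gripper_width: 0.309
```

```bash
python3 - <<'E'
from h import *
o=st(); print(o['torque'].round(2))
c=grab('side','u'); cv2.imwrite('pics/u2.png',cv2.resize(c['pixels'][120:240,210:310,::-1],None,fx=6,fy=5,interpolation=cv2.INTER_CUBIC))
P=cloud(c);print([ (v,P[v,258].round(3).tolist()) for v in range(166,202,3)])
E
```

```text
t 16.27 p [ 0.5116 -0.0323  0.1659] yaw 13.84 zt [-5.e-04  1.e-04 -1.e+00] F [-1.  2. -3.] g 0.309
[0.29 0.08 0.06]
[(166, [0.515, -0.029, 0.218]), (169, [0.514, -0.043, 0.218]), (172, [0.514, -0.043, 0.21]), (175, [0.514, -0.047, 0.204]), (178, [0.513, -0.046, 0.195]), (181, [0.513, -0.046, 0.186]), (184, [0.513, -0.049, 0.18]), (187, [0.513, -0.043, 0.168]), (190, [0.512, -0.041, 0.158]), (193, [0.512, -0.044, 0.151]), (196, [0.512, -0.04, 0.139]), (199, [0.512, -0.042, 0.131])]
```

View pics/u2.png

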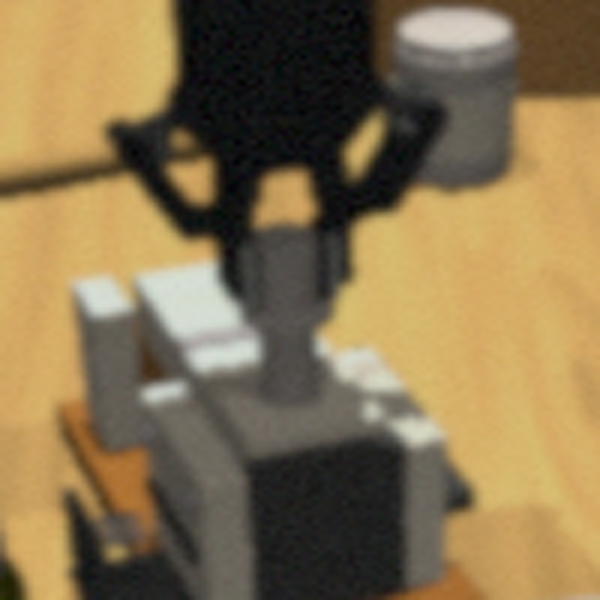

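The collar is about 47 mm above the rail and the nose about 16 mm into the shoe. Letting go.

Call:
{"api": "send_rows", "payload": {
  "commands": [
    {"translation": [0,0,0.003],"rot": [0,0,0],"grip": 0.02},
    {"translation": [0,0,0],"rot": [0,0,0],"grip": 0.035},
    {"translation": [0,0,0],"rot": [0,0,0],"grip": 0.045},
    {"translation": [0,0,0],"rot": [0,0,0],"grip": 0.06},
    {"translation": [0,0,0],"rot": [0,0,0],"grip": 0.06}
  ]
}}

```text
t: 16.73
eef_pos: [0.5123, -0.0323, 0.164]
tool_rot: [0.0, 0.993, 0.12, 0.001]
contact_force: [0.5, -1.4, 0.3]
gripper_width: 0.703
```

Call:
{"api": "send_rows", "payload": {
  "commands": [
    {"translation": [0,0,0],"rot": [0,0,0],"grip": 0.06},
    {"translation": [0,0,0],"rot": [0,0,0],"grip": 0.06},
    {"translation": [0,0,0],"rot": [0,0,0],"grip": 0.06},
    {"translation": [0,0,0],"rot": [0,0,0],"grip": 0.06},
    {"translation": [0,0,0],"rot": [0,0,0],"grip": 0.06}
  ]
}}

```text
t: 17.15
eef_pos: [0.5118, -0.0322, 0.1637]
tool_rot: [0.0, 0.993, 0.12, 0.0]
contact_force: [-0.3, 0.5, -0.2]
gripper_width: 0.703
```

```bash
python3 - <<'E'
from h import *
o=st()
c=grab('side','v'); cv2.imwrite('pics/v2.png',cv2.resize(c['pixels'][120:240,210:310,::-1],None,fx=6,fy=5,interpolation=cv2.INTER_CUBIC))
P=cloud(c);print([ (v,P[v,258].round(3).tolist()) for v in range(166,202,3)])
E
```

```text
t 17.15 p [ 0.5118 -0.0322  0.1637] yaw 13.84 zt [ 1.e-04 -0.e+00 -1.e+00] F [-0.3  0.5 -0.2] g 0.703
[(166, [0.52, 0.355, -0.002]), (169, [0.514, -0.023, 0.207]), (172, [0.514, -0.037, 0.206]), (175, [0.514, -0.043, 0.201]), (178, [0.513, -0.045, 0.194]), (181, [0.513, -0.044, 0.186]), (184, [0.513, -0.044, 0.177]), (187, [0.513, -0.041, 0.166]), (190, [0.512, -0.05, 0.163]), (193, [0.512, -0.042, 0.149]), (196, [0.512, -0.043, 0.141]), (199, [0.511, -0.044, 0.133])]
```

View pics/v2.png

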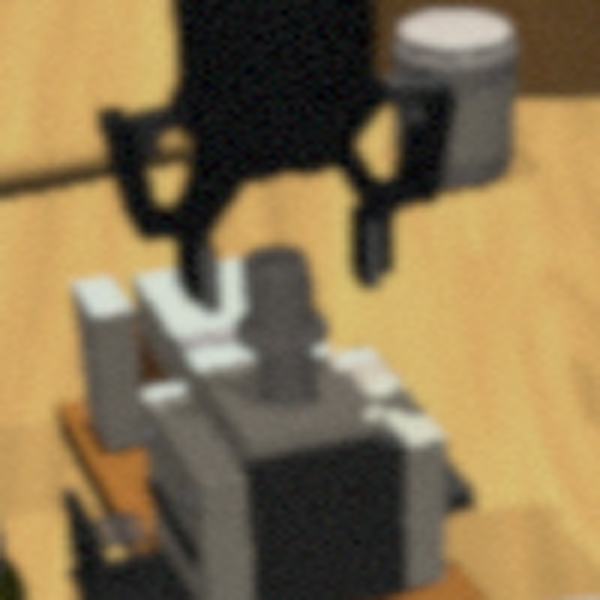

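The drift stands on its own. The head top is at z≈0.207 (crop (275,255)), so the collar is about 36 mm above the rail. Lifting off and shutting the jaws to press.

Call:
{"api": "send_rows", "payload": {
  "commands": [
    {"translation": [0,0,-0.015],"rot": [0,0,0],"grip": 0.06},
    {"translation": [0,0,-0.025],"rot": [0,0,0],"grip": 0.06},
    {"translation": [0,0,-0.025],"rot": [0,0,0],"grip": 0.06},
    {"translation": [0,0,-0.01],"rot": [0,0,0],"grip": 0.0},
    {"translation": [0,0,0],"rot": [0,0,0],"grip": 0.0}
  ]
}}

```text
t: 17.62
eef_pos: [0.5135, -0.032, 0.2411]
tool_rot: [0.001, 0.993, 0.12, 0.002]
contact_force: [-0.6, -0.5, 0.0]
gripper_width: 0.431
```

Call:
{"api": "send_rows", "payload": {
  "commands": [
    {"translation": [0,0,0],"rot": [0,0,0],"grip": 0.0},
    {"translation": [0,0,0],"rot": [0,0,0],"grip": 0.0},
    {"translation": [0,0,0],"rot": [0,0,0],"grip": 0.0},
    {"translation": [0,0,0],"rot": [0,0,0],"grip": 0.0},
    {"translation": [0,0,0],"rot": [0,0,0],"grip": 0.0}
  ]
}}

```text
t: 18.03
eef_pos: [0.5113, -0.0321, 0.2378]
tool_rot: [-0.0, 0.993, 0.121, -0.001]
contact_force: [0.5, -0.7, 0.1]
gripper_width: 0.0
```

```bash
python3 - <<'E'
from h import *
o=st()
c=grab('side','w'); cv2.imwrite('pics/w2.png',cv2.resize(c['pixels'][100:220,210:310,::-1],None,fx=6,fy=5,interpolation=cv2.INTER_CUBIC))
P=cloud(c)
k=(abs(P[...,0]-.513)<.03)&(abs(P[...,1]+.03)<.035)
top=k&(P[...,2]>.201)&(P[...,2]<.213); print('top',top.sum(),P[top].mean(0),P[top].min(0),P[top].max(0))
v,u=np.nonzero(top); print(ray(c,u.mean(),v.mean(),.207))
tip=k&(P[...,2]>.22)&(P[...,2]<.30)
for lo in np.arange(.225,.30,.01):
    q=P[k&(P[...,2]>lo)&(P[...,2]<lo+.01)]
    if len(q): print(lo.round(3),len(q),q[:,0].min().round(3),q[:,0].max().round(3),np.median(q[:,1]).round(4),q[:,2].min().round(4))
E
```

```text
t 18.03 p [ 0.5113 -0.0321  0.2378] yaw 13.85 zt [-1.5e-03  3.0e-04 -1.0e+00] F [ 0.5 -0.7  0.1] g 0.0
top 73 [ 0.50811189 -0.03583535  0.20540516] [ 0.49486203 -0.04800498  0.20108322] [ 0.5213678  -0.01997933  0.20762384]
[ 0.50808895 -0.03857587  0.207     ]
0.255 29 0.502 0.525 -0.0409 0.2557
0.265 53 0.498 0.525 -0.0402 0.2652
0.275 49 0.498 0.526 -0.0402 0.2753
0.285 46 0.499 0.526 -0.041 0.2851
0.295 82 0.486 0.542 -0.0418 0.2952
```

View pics/w2.png

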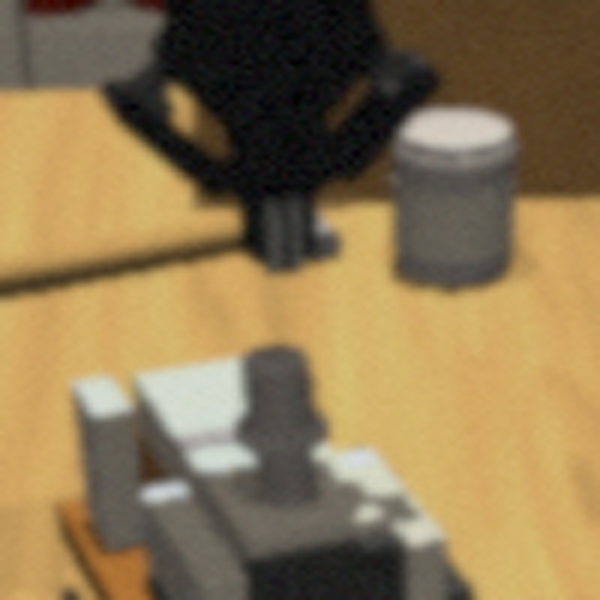

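Call:
{"api": "send_rows", "payload": {
  "commands": [
    {"translation": [-0.0025,0.0005,0.01],"rot": [0,0,0],"grip": 0.0},
    {"translation": [0,0,0.015],"rot": [0,0,0],"grip": 0.0},
    {"translation": [0,0,0.012],"rot": [0,0,0],"grip": 0.0},
    {"translation": [0,0,0.006],"rot": [0,0,0],"grip": 0.0},
    {"translation": [0,0,0.003],"rot": [0,0,0],"grip": 0.0}
  ],
  "force": 60
}}

```text
t: 18.5
eef_pos: [0.5085, -0.0333, 0.1911]
tool_rot: [-0.0, 0.993, 0.121, -0.001]
contact_force: [0.2, 0.1, -0.1]
gripper_width: 0.001
```

Call:
{"api": "send_rows", "payload": {
  "commands": [
    {"translation": [0,0,0.002],"rot": [0,0,0],"grip": 0.0},
    {"translation": [0,0,0.002],"rot": [0,0,0],"grip": 0.0},
    {"translation": [0,0,0.002],"rot": [0,0,0],"grip": 0.0},
    {"translation": [0,0,0.002],"rot": [0,0,0],"grip": 0.0},
    {"translation": [0,0,0.001],"rot": [0,0,0],"grip": 0.0}
  ]
}}

```text
t: 18.92
eef_pos: [0.5102, -0.0331, 0.1844]
tool_rot: [0.0, 0.993, 0.12, 0.001]
contact_force: [-0.2, 0.4, 6.5]
gripper_width: 0.001
```

```bash
python3 - <<'E'
from h import *
o=st()
c=grab('side','x'); cv2.imwrite('pics/x2.png',cv2.resize(c['pixels'][120:240,210:310,::-1],None,fx=6,fy=5,interpolation=cv2.INTER_CUBIC))
E
```

```text
t 18.92 p [ 0.5102 -0.0331  0.1844] yaw 13.84 zt [ 1.8e-03 -2.0e-04 -1.0e+00] F [-0.2  0.4  6.5] g 0.001
```

View pics/x2.png

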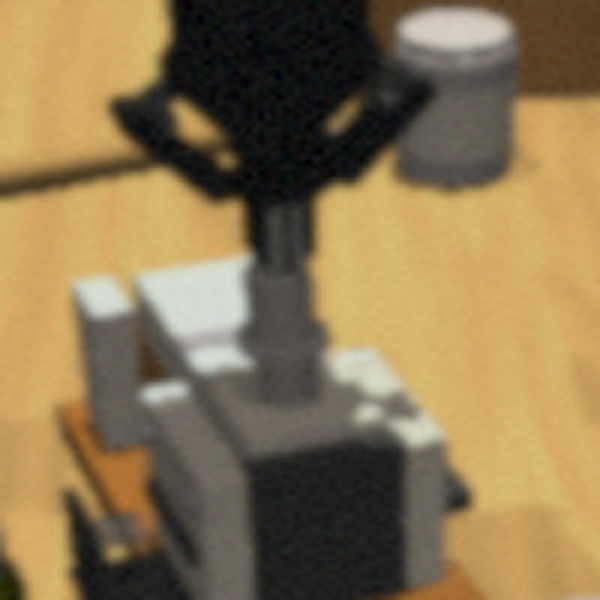

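The shut tips sit centred on the head at (282,268), pressing with 6.5 N, and the drift is going down. Continuing.

Call:
{"api": "send_rows", "payload": {
  "commands": [
    {"translation": [0,0,0.002],"rot": [0,0,0],"grip": 0.0},
    {"translation": [0,0,0.002],"rot": [0,0,0],"grip": 0.0},
    {"translation": [0,0,0.002],"rot": [0,0,0],"grip": 0.0},
    {"translation": [0,0,0.002],"rot": [0,0,0],"grip": 0.0},
    {"translation": [0,0,0.002],"rot": [0,0,0],"grip": 0.0}
  ]
}}

```text
t: 19.38
eef_pos: [0.5106, -0.033, 0.1748]
tool_rot: [0.0, 0.993, 0.12, 0.001]
contact_force: [-1.3, -0.1, 9.1]
gripper_width: -0.005
```

Call:
{"api": "send_rows", "payload": {
  "commands": [
    {"translation": [0,0,0.002],"rot": [0,0,0],"grip": 0.0},
    {"translation": [0,0,0.002],"rot": [0,0,0],"grip": 0.0},
    {"translation": [0,0,0.002],"rot": [0,0,0],"grip": 0.0},
    {"translation": [0,0,0.002],"rot": [0,0,0],"grip": 0.0},
    {"translation": [0,0,0.002],"rot": [0,0,0],"grip": 0.0}
  ]
}}

```text
t: 19.8
eef_pos: [0.5108, -0.0328, 0.1651]
tool_rot: [0.0, 0.993, 0.121, 0.002]
contact_force: [-1.3, 0.9, 11.1]
gripper_width: -0.0
```

```bash
python3 - <<'E'
from h import *
o=st()
c=grab('side','y'); cv2.imwrite('pics/y2.png',cv2.resize(c['pixels'][120:240,210:310,::-1],None,fx=6,fy=5,interpolation=cv2.INTER_CUBIC))
E
```

```text
t 19.8 p [ 0.5108 -0.0328  0.1651] yaw 13.85 zt [ 0.0031 -0.     -1.    ] F [-1.3  0.9 11.1] g -0.0
```

View pics/y2.png

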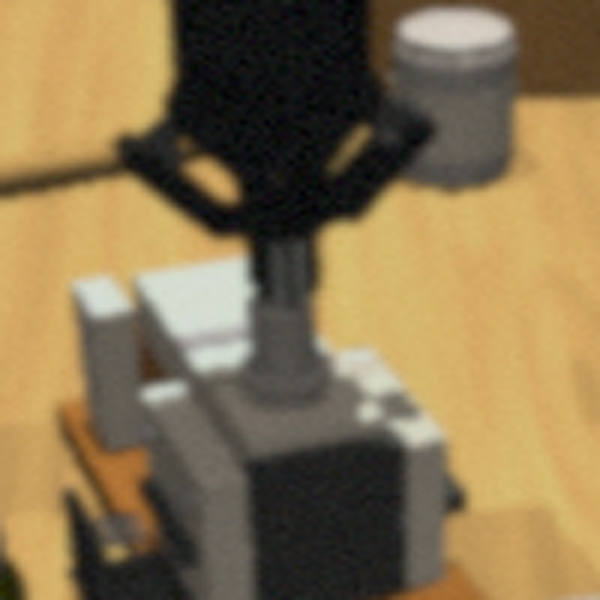

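Going down well at 11 N. About 11–12 mm left.

Call:
{"api": "send_rows", "payload": {
  "commands": [
    {"translation": [0,0,0.002],"rot": [0,0,0],"grip": 0.0},
    {"translation": [0,0,0.002],"rot": [0,0,0],"grip": 0.0},
    {"translation": [0,0,0.002],"rot": [0,0,0],"grip": 0.0},
    {"translation": [0,0,0.002],"rot": [0,0,0],"grip": 0.0},
    {"translation": [0,0,0.001],"rot": [0,0,0],"grip": 0.0}
  ]
}}

```text
t: 20.27
eef_pos: [0.5109, -0.0325, 0.1561]
tool_rot: [0.0, 0.993, 0.121, 0.002]
contact_force: [-1.8, 0.6, 12.3]
gripper_width: -0.001
```

Call:
{"api": "send_rows", "payload": {
  "commands": [
    {"translation": [0,0,0.001],"rot": [0,0,0],"grip": 0.0},
    {"translation": [0,0,0.001],"rot": [0,0,0],"grip": 0.0},
    {"translation": [0,0,0.001],"rot": [0,0,0],"grip": 0.0},
    {"translation": [0,0,0],"rot": [0,0,0],"grip": 0.0},
    {"translation": [0,0,0],"rot": [0,0,0],"grip": 0.0}
  ]
}}

```text
t: 20.68
eef_pos: [0.5118, -0.0324, 0.154]
tool_rot: [0.0, 0.993, 0.121, 0.003]
contact_force: [-2.8, 2.3, 14.5]
gripper_width: 0.003
```

Call:
{"api": "send_rows", "payload": {
  "commands": [
    {"translation": [0,0,0.001],"rot": [0,0,0],"grip": 0.0},
    {"translation": [0,0,0.001],"rot": [0,0,0],"grip": 0.0},
    {"translation": [0,0,0.001],"rot": [0,0,0],"grip": 0.0},
    {"translation": [0,0,0],"rot": [0,0,0],"grip": 0.0},
    {"translation": [0,0,0],"rot": [0,0,0],"grip": 0.0}
  ]
}}

```text
t: 21.1
eef_pos: [0.5137, -0.0319, 0.1534]
tool_rot: [0.001, 0.993, 0.121, 0.004]
contact_force: [-4.4, 1.7, 31.1]
gripper_width: -0.0
```

```bash
python3 - <<'E'
from h import *
o=st()
c=grab('side','z'); cv2.imwrite('pics/z2.png',cv2.resize(c['pixels'][120:240,210:310,::-1],None,fx=6,fy=5,interpolation=cv2.INTER_CUBIC))
E
```

```text
t 21.1 p [ 0.5137 -0.0319  0.1534] yaw 13.85 zt [ 9.e-03 -1.e-04 -1.e+00] F [-4.4  1.7 31.1] g -0.0
```

View pics/z2.png

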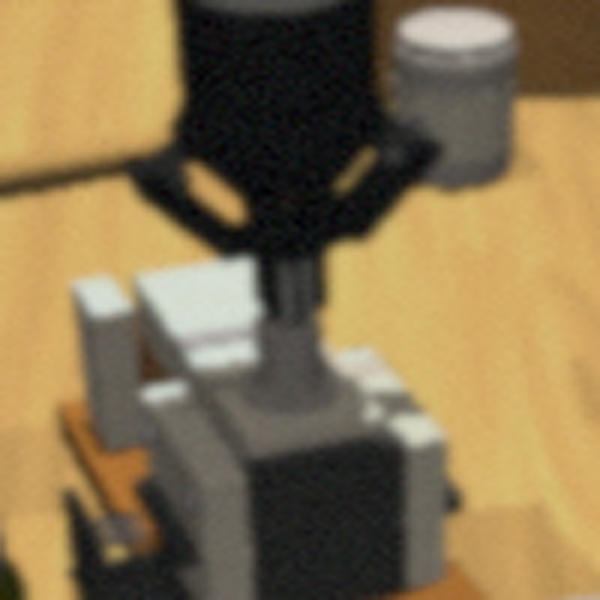

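The force rose to 31 N at z 0.1534, where I expected the collar to seat, and the collar is down on the rail at (290,390). Lifting off.

Call:
{"api": "send_rows", "payload": {
  "commands": [
    {"translation": [0,0,-0.003],"rot": [0,0,0],"grip": 0.0},
    {"translation": [0,0,-0.008],"rot": [0,0,0],"grip": 0.0},
    {"translation": [0,0,-0.03],"rot": [0,0,0],"grip": 0.0},
    {"translation": [0,0,-0.035],"rot": [0,0,0],"grip": 0.0},
    {"translation": [0,0,-0.035],"rot": [0,0,0],"grip": 0.0}
  ]
}}

```text
t: 21.57
eef_pos: [0.5083, -0.0332, 0.2604]
tool_rot: [-0.0, 0.993, 0.121, -0.001]
contact_force: [0.8, -0.1, -0.1]
gripper_width: 0.001
```

Call:
{"api": "send_rows", "payload": {
  "commands": [
    {"translation": [0.02,0.03,-0.01],"rot": [0,0,0],"grip": 0.0},
    {"translation": [0.02,0.035,0],"rot": [0,0,0],"grip": 0.0},
    {"translation": [0.02,0.035,0],"rot": [0,0,0],"grip": 0.0},
    {"translation": [0.02,0.035,0],"rot": [0,0,0],"grip": 0.0},
    {"translation": [0.02,0.035,0],"rot": [0,0,0],"grip": 0.0}
  ]
}}

```text
t: 21.98
eef_pos: [0.6478, -0.1763, 0.2695]
tool_rot: [0.0, 0.993, 0.12, -0.0]
contact_force: [0.2, -0.0, 0.9]
gripper_width: 0.004
```

Call:
{"api": "send_rows", "payload": {
  "commands": [
    {"translation": [0.01,0.035,0],"rot": [0,0,0],"grip": 0.0},
    {"translation": [0.01,0.03,0],"rot": [0,0,0],"grip": 0.0},
    {"translation": [0,0,0],"rot": [0,0,0],"grip": 0.0},
    {"translation": [0,0,0],"rot": [0,0,0],"grip": 0.0},
    {"translation": [0,0,0],"rot": [0,0,0],"grip": 0.0}
  ]
}}

```text
t: 22.4
eef_pos: [0.6817, -0.2318, 0.2691]
tool_rot: [-0.001, 0.993, 0.121, -0.0]
contact_force: [-0.3, 1.1, 0.4]
gripper_width: 0.002
```

```bash
python3 - <<'E'
from h import *
o=st()
c=grab('side','zz'); t=grab('top','zz')
a=cv2.resize(c['pixels'][110:250,210:310,::-1],None,fx=4,fy=4,interpolation=cv2.INTER_CUBIC)
b=cv2.resize(t['pixels'][190:330,220:320,::-1],None,fx=4,fy=4,interpolation=cv2.INTER_CUBIC)
cv2.imwrite('pics/zz2.png',np.hstack([a,b]))
P=cloud(t); k=(abs(P[...,0]-.513)<.03)&(abs(P[...,1]+.032)<.03)&(P[...,2]>.158)&(P[...,2]<.185)
v,u=np.nonzero(k); print('head top',k.sum(),ray(t,u.mean(),v.mean(),.171),np.median(P[k][:,2]))
P=cloud(c); a=axis(c,.5125,-.032,.138,.166,.014); print('side head axis',np.median(a[:,3:5],axis=0), a[[0,-1]].round(4))
k=(abs(P[...,0]-.513)<.03)&(abs(P[...,1]+.032)<.03)&(P[...,2]>.16)&(P[...,2]<.185); print(np.percentile(P[k][:,2],[50,90]))
# bystanders compare start vs now
A=np.load('a_top.npz')['pixels'].astype(int); d=abs(A-t['pixels']).sum(2)>90
print(cv2.connectedComponentsWithStats(cv2.morphologyEx(d.astype(np.uint8),cv2.MORPH_OPEN,np.ones((3,3))))[2][1:])
E
```

```text
t 22.4 p [ 0.6817 -0.2318  0.2691] yaw 13.88 zt [-0.0011  0.0013 -1.    ] F [-0.3  1.1  0.4] g 0.002
head top 90 [ 0.510726   -0.03225364  0.171     ] 0.17067017277546903
side head axis [ 0.512238   -0.03000895] [[ 2.575e+02  1.880e+02  1.200e+01  5.127e-01 -2.970e-02  1.652e-01]
 [ 2.580e+02  1.970e+02  5.000e+00  5.118e-01 -3.000e-02  1.387e-01]]
[0.16974409 0.17125362]
[[ 415   86    4    4   14]
 [ 380  113   52   20  978]
 [ 360  122   27   81 1151]
 [ 342  166   26  153 1900]
 [ 426  174    7   45  205]
 [ 369  180    3    4   12]
 [ 369  201    3    3    9]
 [ 377  205   15   41  316]
 [ 260  218   36   29  740]
 [ 210  236   24   33  418]
 [ 245  236   10   10   82]
 [ 200  247    6    6   24]
 [ 207  247    8    6   33]
 [ 305  250  142  159 4243]
 [ 357  261    4    6   21]
 [ 369  276    3    3    9]
 [ 369  280    3    3    9]
 [ 363  285    4    4   15]
 [ 357  292    3    3    9]
 [ 362  304    3    3    9]
 [ 355  306    3    3    9]
 [ 368  307    4    3   12]
 [ 364  309    3    3    9]
 [ 364  313    4    4   14]
 [ 343  319    3    4   12]
 [ 357  321    3    3    9]
 [ 435  350    8    7   42]
 [ 484  351   76   61 2986]
 [ 433  358    6   10   36]
 [ 386  364    3    3    9]
 [ 387  368    3    7   21]
 [ 441  370   20   37  574]
 [ 301  373    4    4   14]
 [ 386  379   53   31 1023]
 [ 286  388    8    7   41]
 [ 290  396    7    8   45]
 [ 257  416   12    4   39]
 [ 426  416    5    4   14]
 [ 557  417    3    3    8]]
```

View pics/zz2.png

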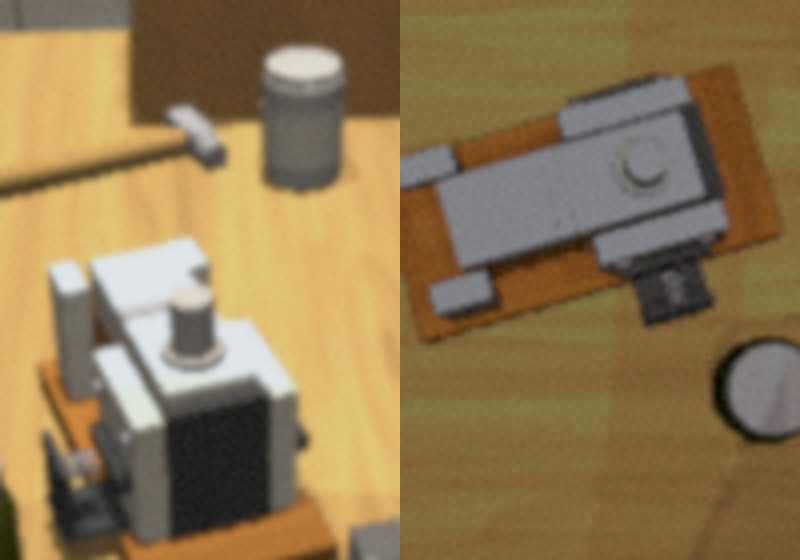

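The collar sits flat on the rail, the drift is upright, and its head top is at z≈0.1707 against 0.171 expected. The rail is still at its stop. Handing in.

```bash
python3 -c "
from station import *
print(hand_in())"
```

```text
the job is handed in; nothing more can be done
None
```

The frame is joined and the job is handed in at about 22.5 s of the 64 s allowed; `hand_in()` gave no verdict.

**What I did**
- I pushed the rail about 87 mm until it met its stop at 16 N.
- I lifted the round-headed drift from the rack and started its nose in both holes. I let go with the collar about 45 mm above the rail, and it settled by itself at about 36 mm.
- I then pressed on the head with the jaws shut until the force rose to 31 N with the collar seated, and moved the arm clear.

**Last checks**
- **Drift:** the head top is at z ≈ 0.1707, against 0.171 expected when home, and the collar looks flat on the rail in the side view.
- **Position over the hole:** the two views put the drift's axis within about 2 mm of the measured rail hole, but they differ from each other by about 2.5 mm.
- **Rail:** it is still against its stop in the last top picture.
- **Not measured:** I did not measure the shoe directly, only judged it in line from the collar being down. I did not measure the pin or the bystanders at the end. An automatic before-and-after comparison of the top pictures was no use because the arm and its shadow moved. The pin looked unmoved when I lifted the drift, and I saw nothing disturbed.

**What disagreed**
- The camera showed the shut fingertips about 17 mm above the reported TCP, not 17 mm ahead of it as the interface text says. My first push therefore passed over the rail without touching it. I corrected the heights from the depth picture, and that offset held for the rest of the job.

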